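# Load two polishing bars into a spring-fed bar magazine

### The arm

A 6-joint arm with a two-finger parallel gripper is mounted at the origin on the work surface. World frame = base frame: x ahead of the robot, y to its left, z up, the work surface at z = 0. Lengths are in m, angles in rad, forces in N, time in s.
With the tool pointing down it reaches from about 0.35 to 0.95 m from the base axis. Payload 17.4 kg.
Tool frame: the origin (TCP) lies on the mounting face of the last link; the fingertips stand 186 mm ahead of it and the grasp point (between the pads) lies 167 mm ahead of it; x points along the fingers, y is the direction in which the jaws open and shut, and the axes are right-handed (so a half turn about x gives the same grasp; the last joint's range is limited). The gripper opens to 93 mm and grips with 3 to 60 N. Pads are 15 mm wide; open, the fingers measure 128 mm over their backs; the gripper's body (75 mm by 188 mm) begins 65 mm behind the grasp point.
Start: joints at [-1.248, 0.116, 1.442, -0, 1.584, -0.038], TCP at [0.238, -0.632, 0.405] pointing down, gripper open.
Joint ranges: [-2.83, 2.83], [-0.83, 2.19], [0.07, 2.5], [-1.14, 4.28], [0.01, 3], [-2.97, 2.97]. Speed limits (rad/s): [1.89, 1.89, 2.22, 3.14, 3.14, 3.14].

### API

Orientations are given as a unit quaternion [w, x, y, z].
In Python, from station import env gives the robot as it stands.
- The arm moves only by the tool arm_command, never from a script. Its argument "series" is text: rows parted by semicolons, each of 5 numbers parted by spaces: the finger opening in m, from 0 to 0.093, then the shift along the tool's x, y, z in m, then the turn about the tool's x in degrees. A call has exactly 5 rows; each row shifts and turns the commanded pose from where the row before left it, along the tool's axes as they then stand; what a row does not reach is not made up. A row lasts 1/10 s, in which the tool goes at most 50 mm and 8.59 degrees, less where a joint would pass 70% of its speed; a pose out of reach is approached as far as the arm can. A call with a gripper value outside its range is refused whole. The fingers move at their own pace and stop on an object; "force" is the grip in N (left out, the last holds). Time passes only in rows, so rows that do not move let the fingers close, or fill a call up. It gives the time, the measured TCP pose, the force and the opening at its end, in the units of the state.
- env.observe(): the state, without advancing time (a new reading comes with each control period).
- env.read_camera(name): name is "side" or "top"; returns a dict with "image" (384x512x3 uint8, red, green, blue), "K" (3x3 intrinsics, pixels), "R" (3x3) and "t" (3): a world point X has camera coordinates R X + t. Camera axes: x right, y down, z forward; pixel columns grow to the right and rows downward; lengths in m; the calibration is good to about 2 mm. A picture is of the moment at which its call begins. There is no depth.
- env.close_job(): hands the job in, once; it reports no verdict.
The state is a dict: "clock": time; "q": joint angles; "qvel": joint speeds; "joint_efforts": joint torques, N m; "eef_pos": TCP position; "tcp_rot": TCP orientation; "wrist_force": force on the tool from outside, world axes, zero at the start; "torque": the same for the moment, N m; "gripper_width": opening from 0.0 (shut) to 1.0 (fully open).
Only numpy, scipy, OpenCV 4.12 (cv2) and the standard library are available. Lean on these libraries where they do the work, as an engineer would, in place of code of your own. Each camera call takes 0.05 s, during which the arm holds its last target.

### The job

Load the two red polishing bars into the spring magazine: lay each one in the open trough and push it along, one bar at a time, past the sprung brass lips until it is held behind them. The bars are brittle, so push gently, feel for the lips giving way, and never ram the stack solid. Leave both bars lying flat behind the lips, and do not disturb the green and white bars, the jar or the file.

Things in the scene. Friction and masses are not known exactly. Their poses are not given: they have to be found in the camera images.
- magazine: Spring bar magazine fixed to the bench: dark steel base 222 x 100 x 8 mm (own x from -107 to 115 mm), aluminium channel along its own x. Bars are pushed towards its +x; z up. Origin on the bench, on the channel's centre line, below the nominal lip plane. More than 25 N between magazine and a bar at the lips or in the pocket breaks the bar.
- trough (a point): Good spot to lay a bar: on the floor of the open loading trough, on the centre line, 75 mm before the nominal lip plane; axes as the magazine's. Floor 8 mm above the bench. Trough 52 mm wide, from x = -32 to +28 mm of this point, then tapering to the 46 mm channel by +48 mm; walls up to 24 mm above the bench; open above and at the -x end, where the base ends too.
- lip_plane (a point): Channel floor under the NOMINAL rear faces of the two brass lips. Lips stand 5 mm into the channel from each side (36 mm free between), 13 to 25 mm above the bench, 10 mm ramps towards the trough, square rear faces; they spring sideways. The head with lips, cover, follower is clamped up to 10 mm either way along x from nominal, different each time, NOT measured: feel it.
- pocket (a point): Pocket floor, 26 mm past the nominal lip plane. The orange follower pushes bars back against the lips with 3 to 7 N; a bar not fully past is pushed out again. Clear cover from 24 mm past the real lips, 35 to 42 mm above the bench. Passing the lips slowly takes up to 12 N. With two bars in, about 2 mm past the lips the stack meets a buffer, 7 N per mm more: stop pushing at 13 to 15 N.
- red_a_mid (a point): centre of one red polishing bar: block 26 (own x) x 44 (own y) x 24 mm (own z, up), 60 g, lying flat on the bench; the 26 mm goes along the magazine's channel, the 44 mm across it (either way round). Both red bars are alike and may go in in any order
- red_b_mid (a point): centre of the other red polishing bar, same size and axes
- green_bar_mid (a point): centre of a green bar of another grade, same size; leave it alone
- white_bar_mid (a point): centre of a white bar of another grade, same size; leave it alone
- jar: small closed jar with white cap, 64 mm across, 55 mm high, origin under its centre; leave it alone
- file: flat file with wooden handle, 250 mm long along its x, 18 mm high; leave it alone
Things that resemble listed ones, but are neither listed nor needed, are in the scene too. What is shaped like the part that bears red_a_mid but orange is not meant.

How it is judged:
By the outcome, as a careful person would: the job done as asked, in the order asked, and still so for the second after the job is handed in, with the robot touching nothing.
It also fails if it takes over 72 s, if anything falls off the work surface, if the arm or the gripper's body presses on something with over 40 N, if the wrist force passes 120 N, or if a joint passes its speed limit or range.

## Working session

There is one attempt and no reset: what is moved stays moved. The work goes in short steps, Python scripts to look and compute and a tool call to move; the robot and the scene stay as the last step left them, time stands still between calls to the robot, and variables do not carry over. Pictures are saved under pics/ and viewed, and the job is handed in when it is done.

Besides the shell and the picture viewer there is one more tool, called after "Emit:" as name(argument=value, ...) on one line, values as JSON. arm_command: Moves the arm, as the interface text tells. Its arguments: {"type":"object","properties":{"series":{"type":"string"},"force":{"type":"number"}},"required":["series"]}

```bash
mkdir -p pics; ls; python3 - <<'E'
from station import env
import cv2, pickle
s=env.observe(); print(s)
d={}
for n in("top","side"):
    c=env.read_camera(n); d[n]=c
    cv2.imwrite(f"pics/{n}0.png",c["image"][:,:,::-1]); print(n,c["K"],c["R"],c["t"])
pickle.dump(d,open("cam0.pkl","wb"))
E
```

```text
pics
{'clock': 0.0, 'q': array([-1.24781033e+00,  1.16471085e-01,  1.44228007e+00,  2.80377730e-05,
        1.58393705e+00, -3.78051001e-02]), 'qvel': array([ 3.13227826e-05,  3.96984137e-04, -3.19678975e-04, -1.76786826e-03,
        5.22849548e-04, -3.59568055e-04]), 'joint_efforts': array([ 2.07178011e-03, -7.21271682e+01, -6.22590709e+01,  7.80809624e-02,
        2.39241641e-02, -2.56479655e-05]), 'eef_pos': array([ 0.2382797 , -0.63155554,  0.40400591]), 'tcp_rot': array([-0.12648348, -0.69558706, -0.12725311,  0.69567752]), 'wrist_force': array([-0.48112712,  0.34243395, -0.65929903]), 'torque': array([-0.0040648 , -0.04043477, -0.02576357]), 'gripper_width': 1.0062812204241396}
top [[475.50981467   0.         256.81692269]
 [  0.         475.50981467 187.11275194]
 [  0.           0.           1.        ]] [[-0.02143184 -0.99970828  0.01113659]
 [-0.98521834  0.01922497 -0.17022109]
 [ 0.16995733 -0.01462013 -0.98534296]] [0.14042531 0.58500249 0.95251513]
side [[389.82891762   0.         251.79137401]
 [  0.         389.82891762 194.45134992]
 [  0.           0.           1.        ]] [[-0.78947739 -0.61372279  0.00835359]
 [-0.42608669  0.53820927 -0.72717323]
 [ 0.44178681 -0.57764618 -0.68640317]] [0.56337434 0.2206564  0.76308463]
```

View pics/top0.png

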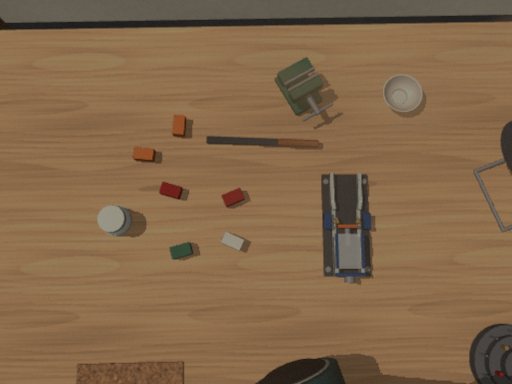

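View pics/side0.png

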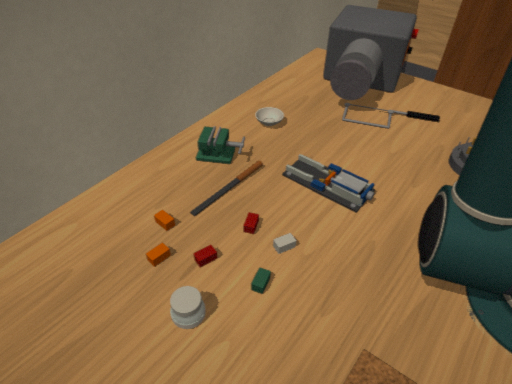

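Top view: the reds are at (171,190) and (233,198). Possible confusions are the orange bars at (180,126) and (144,154). Green is at (181,251), white at (233,241), and the magazine at (346,225) with its trough at the top and cover at the bottom. I'll check the choice in a close crop and measure.

```bash
cat > h.py <<'E'
import numpy as np, cv2, pickle
def ray(c,u,v,z):
    K,R,t=c["K"],c["R"],c["t"]; C=-R.T@t
    d=R.T@np.linalg.solve(K,np.array([u,v,1.]))
    return C+d*(z-C[2])/d[2]
def proj(c,X):
    p=c["K"]@(c["R"]@np.asarray(X)+c["t"]); return p[:2]/p[2]
E
python3 - <<'E'
from h import *
d=pickle.load(open("cam0.pkl","rb"))
for n in d:
    im=d[n]["image"]; hsv=cv2.cvtColor(im,cv2.COLOR_RGB2HSV)
    h,s,v=cv2.split(hsv)
    for name,m in (("red",((h<5)|(h>174))&(s>150)&(v>50)),("orange",(h>=6)&(h<=11)&(s>190)&(v>120)),("green",(h>60)&(h<95)&(s>80)),):
        nn,l,st,ce=cv2.connectedComponentsWithStats(m.astype(np.uint8))
        for i in range(1,nn):
            if 60<st[i,4]<900:
                cnt=np.argwhere(l==i)[:,::-1].astype(np.float32)
                print(n,name,st[i],ce[i].round(1),"ray z.02",ray(d[n],*ce[i],.02).round(4))
    C=-d[n]["R"].T@d[n]["t"]; print(n,C)
im=d["top"]["image"][:,:,::-1]
a=cv2.resize(im[110:270,90:260],None,fx=4,fy=4,interpolation=cv2.INTER_CUBIC)[:600]
b=cv2.resize(im[165:290,310:385],None,fx=4.7,fy=4.7,interpolation=cv2.INTER_CUBIC)
cv2.imwrite("pics/cropa.png",a);cv2.imwrite("pics/cropb.png",b)
im=d["side"]["image"][:,:,::-1]
cv2.imwrite("pics/cropc.png",cv2.resize(im[145:220,270:390],None,fx=6,fy=6,interpolation=cv2.INTER_CUBIC))
E
```

```text
top red [160 182  22  16 228] [170.2 189.8] ray z.02 [0.5905 0.3155 0.02  ]
top red [223 189  21  17 204] [232.5 196.6] ray z.02 [0.573  0.1809 0.02  ]
top [0.41747782 0.14306358 1.03656998]
side red [244 213  14  20 202] [250.7 222.7] ray z.02 [0.5704 0.1886 0.02  ]
side red [195 245  22  21 282] [205.3 255. ] ray z.02 [0.5888 0.321  0.02  ]
side green [197 127  38  36 828] [214.7 147.5] ray z.02 [0.8265 0.0254 0.02  ]
side green [252 269  18  24 276] [260.5 280. ] ray z.02 [0.4595 0.2988 0.02  ]
side [0.20166934 0.66778928 0.67953293]
```

View pics/cropa.png

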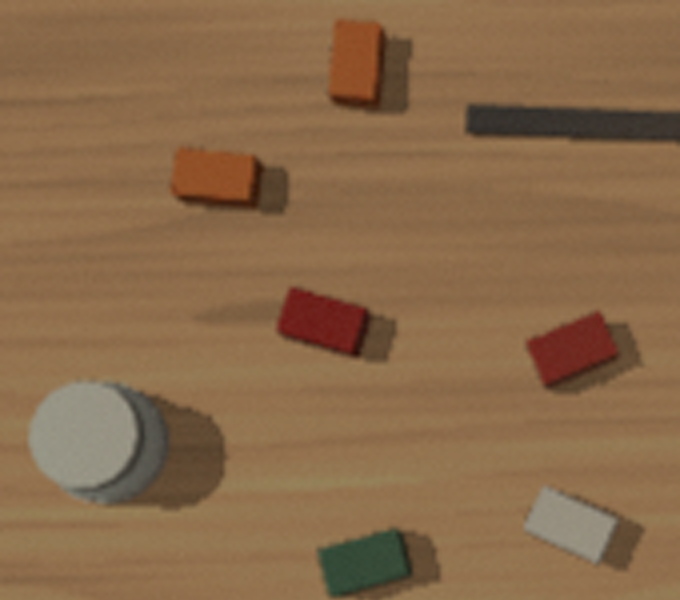

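View pics/cropb.png

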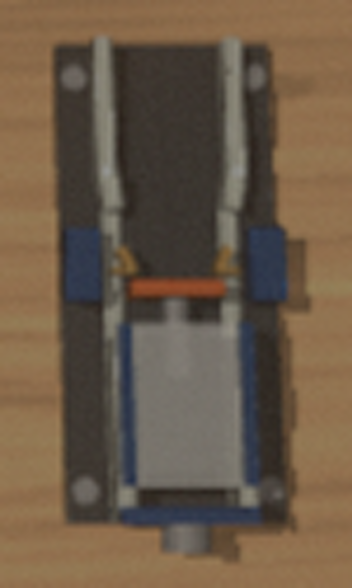

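View pics/cropc.png

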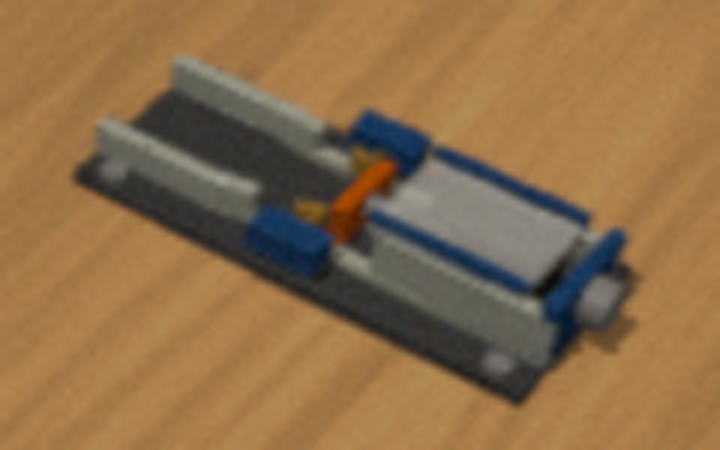

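```bash
python3 - <<'E'
from h import *
d=pickle.load(open("cam0.pkl","rb"))
im=d["top"]["image"][:,:,::-1]
def crop(im,x0,y0,w,h,f): return cv2.resize(im[y0:y0+h,x0:x0+w],None,fx=f,fy=f,interpolation=cv2.INTER_CUBIC)
t=np.hstack([crop(im,155,175,32,30,12),crop(im,217,182,32,30,12)])
s=d["side"]["image"][:,:,::-1]
t2=np.hstack([crop(s,190,238,32,32,12),crop(s,235,206,32,32,12)])
cv2.imwrite("pics/redst.png",np.clip(t*1.5,0,255)); cv2.imwrite("pics/redss.png",np.clip(t2*1.5,0,255))
cv2.imwrite("pics/m1.png",np.clip(np.hstack([crop(im,312,165,35,60,10),crop(im,345,165,35,60,10)])*1.6,0,255))
cv2.imwrite("pics/m2.png",np.clip(np.hstack([crop(im,312,225,35,60,10),crop(im,345,225,35,60,10)])*1.6,0,255))
E
```

```text
[ WARN:0@0.361] global loadsave.cpp:1063 imwrite_ Unsupported depth image for selected encoder is fallbacked to CV_8U.
```

View pics/redst.png

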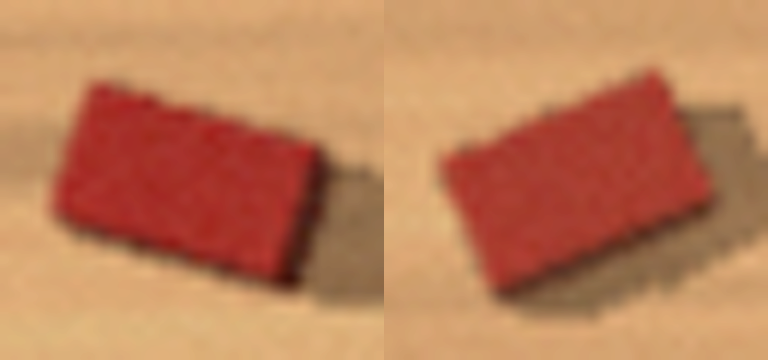

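View pics/redss.png

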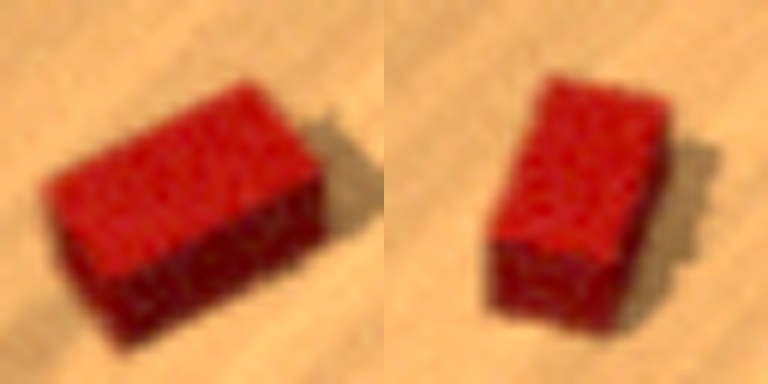

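View pics/m1.png

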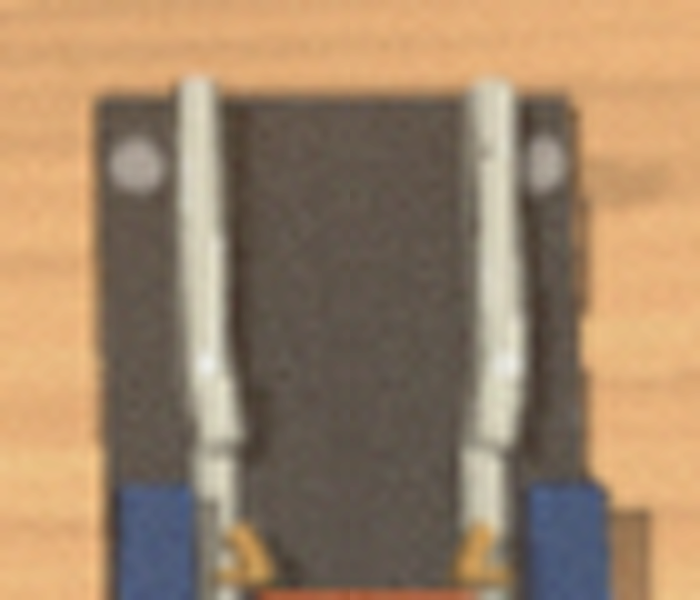

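View pics/m2.png

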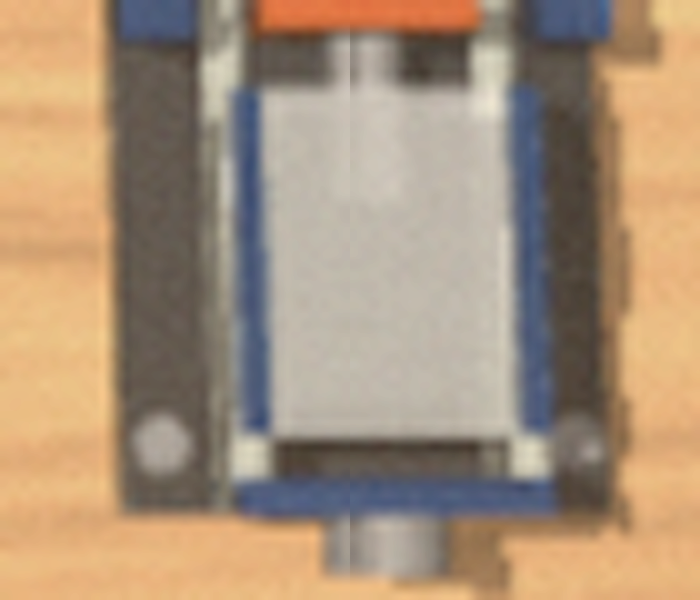

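```bash
python3 - <<'E'
from h import *
d=pickle.load(open("cam0.pkl","rb"))
T,S=d["top"],d["side"]
def quad(c,off,f,pts,z):
    P=np.array([ray(c,off[0]+(x+.5)/f-.5,off[1]+(y+.5)/f-.5,z)[:2] for x,y in pts]); m=P.mean(0)
    print("  sides",[round(float(np.linalg.norm(P[i]-P[i-1]))*1e3,1) for i in range(4)],"mid",m.round(4))
    e=[P[(i+1)%4]-P[i] for i in range(4)]
    a=e[0]-e[2]; b=e[1]-e[3]
    if np.linalg.norm(a)<np.linalg.norm(b): a=b
    ang=np.degrees(np.arctan2(a[1],a[0]))%180; print("  long-axis deg",ang.round(2))
for n,c,o,p in (("L top",T,(155,175),[(95,83),(318,148),(285,272),(57,210)]),
 ("R top",T,(217,182),[(273,68),(328,195),(111,288),(59,160)]),
 ("L side",S,(190,238),[(250,80),(320,170),(105,278),(45,188)]),
 ("R side",S,(235,206),[(166,75),(284,105),(231,265),(106,240)])):
    print(n); quad(c,o,12,p,.024)
print("mag"); quad(T,(0,0),1,[(321.35,174.05),(366.55,174.05),(370.05,275.75),(323.75,275.75)],.008)
print("mag side"); quad(S,(270,145),6,[(75,180),(520,403),(640,255),(175,85)],.004)
# rail ends z=.024
P=[ray(T,*p,.024) for p in ((312+(199)/10-.45,165+7.6-.45),(345+(491-350)/10-.45,165+7.6-.45))]; print(P)
# follower top center / lips z .025
for nm,p,z in (("lipL",(312+25.8-.45,165+58.5-.45),.025),("lipR",(345+13.2-.45,165+58.5-.45),.025)): print(nm,ray(T,*p,z))
E
```

```text
L top
  sides [23.9, 42.1, 23.2, 42.6] mid [0.5908 0.3146]
  long-axis deg 73.04
R top
  sides [41.8, 25.2, 42.2, 25.0] mid [0.573  0.1806]
  long-axis deg 112.41
L side
  sides [42.1, 24.6, 42.8, 23.1] mid [0.5923 0.3189]
  long-axis deg 72.62
R side
  sides [44.7, 24.2, 42.8, 24.3] mid [0.5733 0.1839]
  long-axis deg 113.67
mag
  sides [220.9, 100.1, 221.1, 98.9] mid [ 0.51   -0.0627]
  long-axis deg 178.61
mag side
  sides [85.4, 219.5, 113.0, 223.1] mid [ 0.5113 -0.0603]
  long-axis deg 2.93
[array([ 0.62200757, -0.03511052,  0.024     ]), array([ 0.62087105, -0.09445718,  0.024     ])]
lipL [ 0.51075234 -0.04220854  0.025     ]
lipR [ 0.50986312 -0.08586352  0.025     ]
```

The two reds are well separated from the orange bars in hue, and they measure about 25 x 42 mm. The magazine base measures 221 x 99.5 mm, which matches. Next step is a planning helper.

```bash
cat > p.py <<'E'
import sys
from h import *
from scipy.spatial.transform import Rotation as Ro
from station import env
M0=np.array([.514,-.0613]); MA=np.radians(178.8)
mx=np.array([np.cos(MA),np.sin(MA)]); my=np.array([-mx[1],mx[0]])
def st():
    s=env.observe(); q=s["tcp_rot"]; R=Ro.from_quat([q[1],q[2],q[3],q[0]]).as_matrix(); return s,R
def mag(p): d=np.asarray(p)[:2]-M0; return np.array([d@mx,d@my])
def w(x,y): return M0+x*mx+y*my
def plan(xy,z,jaw):
    s,R=st(); p=s["eef_pos"]; g=p+R[:,0]*.167
    ya=np.degrees(np.arctan2(R[1,1],R[0,1])); t=jaw-ya; t=(t+90)%180-90
    # tool x down: turn about it by +a reduces yaw
    dg=np.array([xy[0],xy[1],z-.167])-g
    a=Ro.from_rotvec(np.array([1,0,0])*np.radians(-t)).as_matrix()
    print("toolx",R[:,0].round(4),"jaw yaw",ya.round(2),"q6",s["q"][5].round(2))
    print("turn deg",round(-t,2),"shift in tool axes now mm",(R.T@dg*1e3).round(1)," after turn",((R@a).T@dg*1e3).round(1))
    print("grasp pt mm",(g*1e3).round(1),"F",s["wrist_force"].round(2),"w",round(s["gripper_width"]*93,1),"t",round(s["clock"],2),"mag xy mm",(mag(g)*1e3).round(1))
if __name__=="__main__":
    a=[float(v) for v in sys.argv[2:]]
    if sys.argv[1]=="w": plan(a[:2],a[2],a[3])
    else: plan(w(a[0],a[1]),a[2],np.degrees(MA))
E
python3 p.py w .573 .182 .25 23
```

```text
toolx [-3.e-04  1.e-03 -1.e+00] jaw yaw -69.33 q6 -0.04
turn deg 87.67 shift in tool axes now mm [ 154.8 -642.7 -600.4]  after turn [ 154.8 -625.9  617.8]
grasp pt mm [ 238.3 -631.4  237.1] F [ 0.13  0.21 -0.82] w 93.2 t 0.1 mag xy mm [263.7 575.7]
```

Emit:
arm_command(series="0.05 0 -3.5 0 0; 0.05 0 0 0 0; 0.05 0 0 0 0; 0.05 0 0 0 0; 0.05 0 0 0 0", force=15)

```text
clock: 0.6
eef_pos: [0.2208, -0.5854, 0.4048]
tcp_rot: [0.127, 0.696, 0.127, -0.696]
wrist_force: [0.8, 0.0, 0.2]
gripper_width: 0.621
```

I typed millimetres where the field takes metres. The row limit clipped it to 50 mm in free air, so no harm done. Metres from here on.

Emit:
arm_command(series="0.05 0 -0.001 -0.049 -4.6; 0.05 0 -0.001 -0.049 -4.6; 0.05 0 -0.001 -0.049 -4.6; 0.05 0 -0.001 -0.049 -4.6; 0.05 0 -0.001 -0.049 -4.6")

```text
clock: 1.1
eef_pos: [0.4312, -0.4585, 0.4045]
tcp_rot: [-0.264, -0.656, -0.264, 0.656]
wrist_force: [1.1, -0.1, 0.6]
gripper_width: 0.539
```

Emit:
arm_command(series="0.05 0 -0.001 -0.049 -4.6; 0.05 0 -0.001 -0.049 -4.6; 0.05 0 -0.001 -0.049 -4.6; 0.05 0 -0.001 -0.049 -4.6; 0.05 0 -0.001 -0.049 -4.6")

```text
clock: 1.6
eef_pos: [0.5738, -0.2606, 0.4045]
tcp_rot: [-0.39, -0.59, -0.39, 0.59]
wrist_force: [1.0, -0.5, 0.6]
gripper_width: 0.535
```

Emit:
arm_command(series="0.05 0 -0.001 -0.049 -4.6; 0.05 0 -0.001 -0.049 -4.6; 0.05 0 -0.001 -0.049 -4.6; 0.05 0 -0.001 -0.049 -4.6; 0.05 0 -0.001 -0.049 -4.6")

```text
clock: 2.1
eef_pos: [0.6276, -0.0229, 0.4045]
tcp_rot: [-0.499, -0.501, -0.499, 0.501]
wrist_force: [0.9, -0.5, 0.6]
gripper_width: 0.535
```

```bash
python3 p.py w .573 .182 .25 23
```

```text
toolx [-2.e-04 -0.e+00 -1.e+00] jaw yaw -0.14 q6 -0.07
turn deg -23.14 shift in tool axes now mm [ 154.5  -55.1 -204.8]  after turn [ 154.5   29.8 -210. ]
grasp pt mm [627.6 -22.9 237.5] F [ 0.88 -0.47  0.64] w 49.7 t 2.1 mag xy mm [-112.8  -40.7]
```

Emit:
arm_command(series="0.05 0.008 -0.002 -0.040 -4.6; 0.05 0.008 -0.002 -0.040 -4.6; 0.05 0.008 -0.002 -0.040 -4.6; 0.05 0.008 -0.002 -0.040 -4.6; 0.05 0.008 -0.002 -0.040 -4.6")

```text
clock: 2.6
eef_pos: [0.5864, 0.1717, 0.3643]
tcp_rot: [0.589, 0.391, 0.589, -0.391]
wrist_force: [0.5, -0.2, -0.2]
gripper_width: 0.536
```

```bash
python3 p.py w .573 .182 .25 23
```

```text
toolx [-1.e-04  0.e+00 -1.e+00] jaw yaw 22.86 q6 -0.16
turn deg -0.14 shift in tool axes now mm [114.3  -8.4 -14.7]  after turn [114.3  -8.3 -14.7]
grasp pt mm [586.4 171.7 197.3] F [ 0.49 -0.21 -0.18] w 49.8 t 2.6 mag xy mm [ -67.5 -234.5]
```

Emit:
arm_command(series="0.05 0.02 -0.0084 -0.0147 0; 0.05 0.04 0 0 0; 0.05 0.04 0 0 0; 0.05 0.02 0 0 0; 0.05 0 0 0 0")

```text
clock: 3.1
eef_pos: [0.5727, 0.1803, 0.2414]
tcp_rot: [0.587, 0.391, 0.59, -0.393]
wrist_force: [-0.7, -0.2, 0.4]
gripper_width: 0.539
```

```bash
python3 p.py w .573 .182 .19 23; cat > look.py <<'E'
import sys
from h import *
from station import env
tag=sys.argv[1]; o=[]
for n,arg in zip(("top","side"),sys.argv[2:]):
    c=env.read_camera(n); pickle.dump(c,open(f"{tag}_{n}.pkl","wb"))
    x,y,w_,h_=map(int,arg.split(",")); im=c["image"][y:y+h_,x:x+w_,::-1]
    o.append(cv2.convertScaleAbs(cv2.resize(im,(390,int(390*h_/w_)),interpolation=cv2.INTER_CUBIC),alpha=1.4))
H=max(i.shape[0] for i in o)
cv2.imwrite(f"pics/{tag}.png",np.hstack([cv2.copyMakeBorder(i,0,H-i.shape[0],0,10,0) for i in o]))
E
python3 look.py g1 190,150,90,110 210,150,90,110
```

```text
toolx [-0.0048 -0.0013 -1.    ] jaw yaw 22.68 q6 -0.13
turn deg -0.32 shift in tool axes now mm [51.4  2.  -1.3]  after turn [51.4  2.  -1.3]
grasp pt mm [571.9 180.1  74.4] F [-0.67 -0.24  0.44] w 50.1 t 3.1 mag xy mm [ -52.9 -242.5]
```

View pics/g1.png

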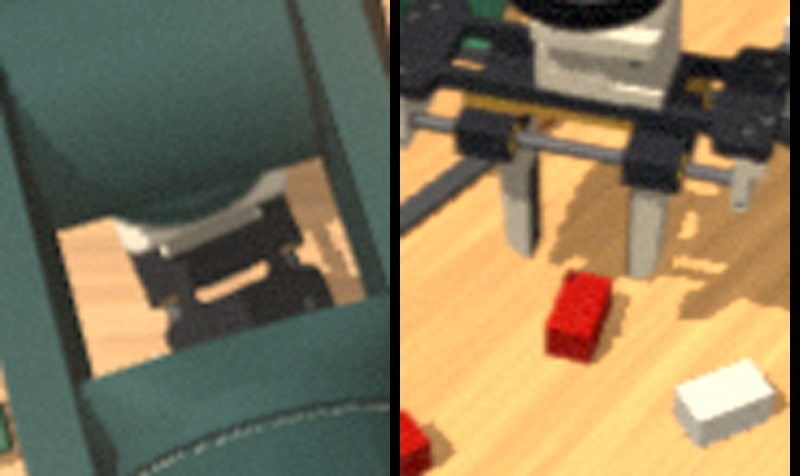

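```bash
python3 - <<'E'
from h import *
c=pickle.load(open("g1_side.pkl","rb"))
import numpy as np
a=np.radians(22.7); j=np.array([np.cos(a),np.sin(a),0]); l=np.array([-np.sin(a),np.cos(a),0])
g=np.array([.5719,.1801,.0554])
for s in(1,-1):
  for dl in (7.5,-7.5):
    for e in (25,33):
      p=proj(c,g+s*e*1e-3*j+l*dl*1e-3); print(s,dl,e,((p-[210,150])*390/90+[400,0]).round(0))
E
python3 - <<'E'
import cv2
im=cv2.imread("pics/g1.png")[180:300,480:700]
cv2.imwrite("pics/g1z.png",cv2.resize(im,None,fx=3.5,fy=3.5))
E
```

```text
1 7.5 25 [534. 258.]
1 7.5 33 [519. 255.]
1 -7.5 25 [542. 239.]
1 -7.5 33 [527. 236.]
-1 7.5 25 [628. 277.]
-1 7.5 33 [643. 280.]
-1 -7.5 25 [635. 257.]
-1 -7.5 33 [650. 260.]
```

View pics/g1z.png

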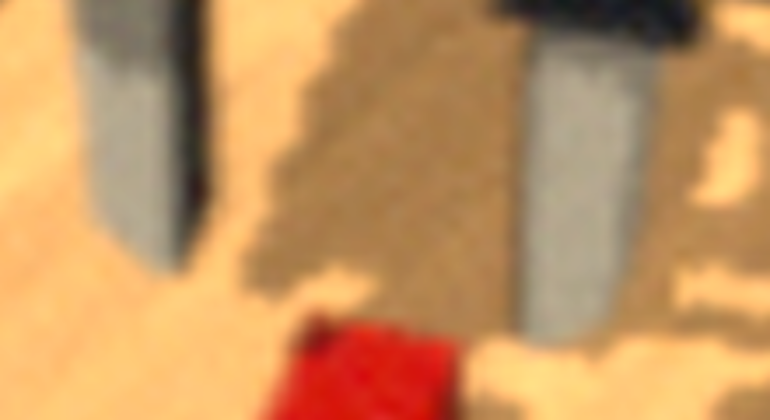

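Side view: fingers straddle the red bar. The predicted tip corners match the picture to about 0.5 mm, so I'll trust the side camera over the top one.

```bash
python3 p.py w .5733 .1837 .19 23
```

```text
toolx [ 2.e-04  1.e-04 -1.e+00] jaw yaw 22.67 q6 -0.13
turn deg -0.33 shift in tool axes now mm [55.5  1.  -3.1]  after turn [55.5  1.  -3.1]
grasp pt mm [573.5 180.4  78.5] F [ 0.3   0.2  -0.27] w 50.0 t 3.2 mag xy mm [ -54.5 -242.9]
```

Emit:
arm_command(series="0.05 0.015 0.001 -0.003 -0.3; 0.05 0.02 0 0 0; 0.05 0.0155 0 0 0; 0.05 0.0045 0 0 0; 0.02 0 0 0 0")

```text
clock: 3.7
eef_pos: [0.5727, 0.1835, 0.1893]
tcp_rot: [0.589, 0.39, 0.59, -0.391]
wrist_force: [0.4, 0.1, 0.1]
gripper_width: 0.489
```

Emit:
arm_command(series="0.015 0 0 0 0; 0.015 0 0 0 0; 0.015 0 0 0 0; 0.015 0 0 0 0; 0.015 0 0 0 0")

```text
clock: 4.2
eef_pos: [0.5729, 0.1835, 0.1906]
tcp_rot: [0.59, 0.391, 0.589, -0.39]
wrist_force: [-0.2, -0.1, 6.4]
gripper_width: 0.28
```

```bash
python3 p.py m -75 0 .28; python3 - <<'E'
# magazine from side view: zoom
from h import *
d=pickle.load(open("cam0.pkl","rb")); im=d["side"]["image"][:,:,::-1]
cv2.imwrite("pics/ms1.png",cv2.convertScaleAbs(cv2.resize(im[150:195,278:338],None,fx=13,fy=13,interpolation=cv2.INTER_CUBIC),alpha=1.5))
cv2.imwrite("pics/ms2.png",cv2.convertScaleAbs(cv2.resize(im[165:212,325:385],None,fx=13,fy=13,interpolation=cv2.INTER_CUBIC)[:600],alpha=1.5))
E
```

```text
toolx [ 1.2e-03  3.0e-04 -1.0e+00] jaw yaw 22.97 q6 -0.13
turn deg 24.17 shift in tool axes now mm [-1.70000e+00  6.82736e+04  3.09143e+04]  after turn [-1.70000e+00  7.49461e+04  2.46000e+02]
grasp pt mm [573.1 183.5  23.6] F [-0.2  -0.05  6.45] w 26.0 t 4.2 mag xy mm [ -54. -246.]
```

View pics/ms1.png

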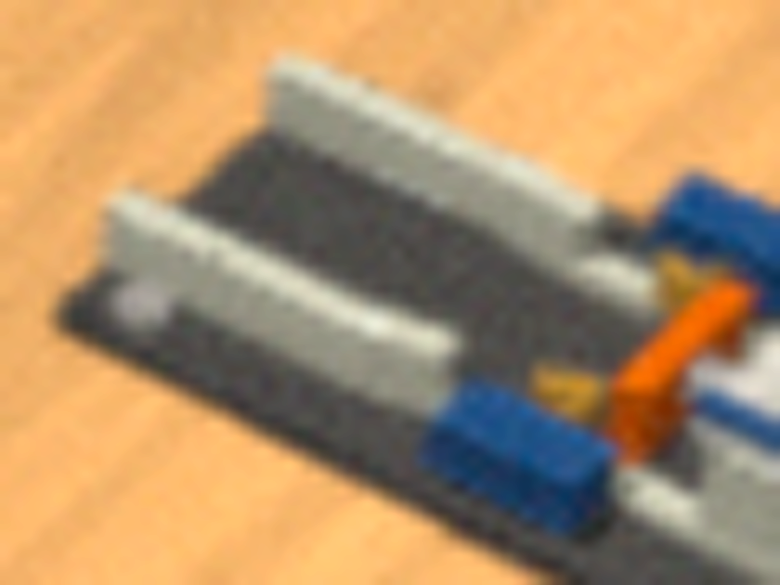

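View pics/ms2.png

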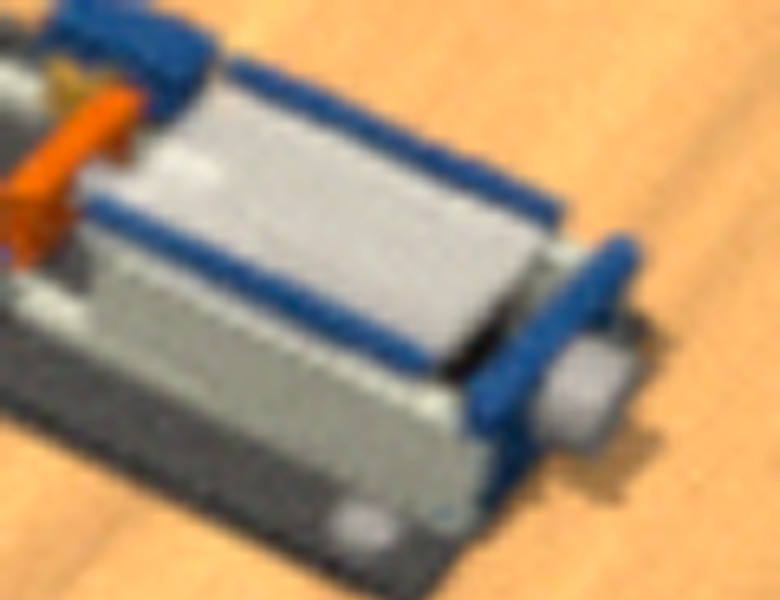

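```bash
python3 - <<'E'
from p import *
d=pickle.load(open("cam0.pkl","rb")); c=d["side"]
def r(x,y,z,o,f=13): return (mag(ray(c,o[0]+(x+.5)/f-.5,o[1]+(y+.5)/f-.5,z))*1e3).round(1)
A=(278,150);B=(325,165)
for n,x,y,z,o,e in (("far rail inner end top",270,82,.024,A,"-107,26"),("far rail inner end floor",265,127,.008,A,"-107,26"),("near base corner",62,305,.008,A,"-107,-50"),
 ("near rail outer end top",106,208,.024,A,"-107,-?"),("near rail inner end top",140,190,.024,A,"-107,-26"),
 ("base +x near corner",425,600,.004,B,"115,-50"),("near lip tip rear?",603,388,.025,A,"x,-18"),("far lip",725,270,.025,A,"x,18"),("step near rail inner, x=-27",455,340,.024,A,"-27,-23"),("far rail bottom at x=-27,y=23",578,250,.008,A,"-27,23")):
    print(n,r(x,y,z,o),"exp",e)
E
```

```text
far rail inner end top [-104.7   21.3] exp -107,26
far rail inner end floor [-107.2   25.7] exp -107,26
near base corner [-106.2  -49.8] exp -107,-50
near rail outer end top [-106.9  -35.1] exp -107,-?
near rail inner end top [-104.9  -25.9] exp -107,-26
base +x near corner [114.3 -44.8] exp 115,-50
near lip tip rear? [  1.6 -19.5] exp x,-18
far lip [ 1.6 27.5] exp x,18
step near rail inner, x=-27 [-29.3 -24.7] exp -27,-23
far rail bottom at x=-27,y=23 [-33.8  33.1] exp -27,23
```

```bash
python3 - <<'E'
from p import *
d=pickle.load(open("cam0.pkl","rb")); c=d["side"]
im=c["image"].astype(float); 
g=cv2.cvtColor(c["image"],cv2.COLOR_RGB2HSV)[:,:,2].astype(float)
s=cv2.cvtColor(c["image"],cv2.COLOR_RGB2HSV)[:,:,1].astype(float)
# bottom near edge: go up from below in columns till saturation drops (wood sat high)
P=[]
for u in range(285,352):
    col=g[:,u]; v0=int(175+ (u-283)*0.57)+12
    for v in range(v0,v0-30,-1):
        if col[v]<95:
            f=(95-col[v])/(col[v+1]-col[v]); P.append((u,v+f)); break
P=np.array(P); W=np.array([mag(ray(c,u,v,0.)) for u,v in P])*1e3
k=np.polyfit(W[:,0],W[:,1],1); r=W[:,1]-np.polyval(k,W[:,0]); ok=abs(r)<1.5
k=np.polyfit(W[ok,0],W[ok,1],1)
print(W[0],W[-1],ok.sum(),len(ok),"slope deg",np.degrees(k[0]),"y at x=-100,0,100",np.polyval(k,[-100,0,100]))
E
```

```text
[-97.7310978  -48.43725186] [ 99.85773371 -47.93012506] 67 67 slope deg 0.09702495416708384 y at x=-100,0,100 [-48.43861808 -48.26927759 -48.0999371 ]
```

```bash
sed -i 's/plan(w(a\[0\],a\[1\])/plan(w(a[0]*1e-3,a[1]*1e-3)/' p.py; python3 p.py m -75 0 .28
```

```text
toolx [ 1.2e-03  3.0e-04 -1.0e+00] jaw yaw 22.97 q6 -0.13
turn deg 24.17 shift in tool axes now mm [-89.5 -81.4 233.1]  after turn [-89.5  21.1 246. ]
grasp pt mm [573.1 183.5  23.6] F [-0.2  -0.05  6.45] w 26.0 t 4.2 mag xy mm [ -54. -246.]
```

Emit:
arm_command(series="0.015 -0.02 0 0 0; 0.015 -0.04 0 0 0; 0.015 -0.02 0 0.02 2; 0.015 0 -0.003 0.045 5; 0.015 0 -0.003 0.045 5")

```text
clock: 4.7
eef_pos: [0.6036, 0.0771, 0.2708]
tcp_rot: [0.546, 0.451, 0.545, -0.45]
wrist_force: [0.6, 0.5, -1.5]
gripper_width: 0.28
```

Emit:
arm_command(series="0.015 0 0 0.045 5; 0.015 0 0 0.045 5; 0.015 0 0 0.035 2; 0.015 0 0 0.015 0; 0.015 0 0 0 0")

```text
clock: 5.2
eef_pos: [0.6167, -0.0626, 0.2696]
tcp_rot: [-0.495, -0.505, -0.495, 0.505]
wrist_force: [0.5, -0.2, -0.6]
gripper_width: 0.277
```

```bash
python3 p.py m -75 0.5 .25
```

```text
toolx [-2.e-04  0.e+00 -1.e+00] jaw yaw -1.1 q6 -0.12
turn deg 0.1 shift in tool axes now mm [ 19.6 -27.7   1.3]  after turn [ 19.6 -27.7   1.4]
grasp pt mm [616.7 -62.6 102.6] F [ 0.53 -0.22 -0.59] w 25.7 t 5.2 mag xy mm [-102.7   -0.9]
```

Emit:
arm_command(series="0.015 0.01 -0.0277 0.0014 0; 0.015 0.028 0 0 0; 0.015 0.010 0 0 0; 0.015 0 0 0 0; 0.015 0 0 0 0")

```text
clock: 5.7
eef_pos: [0.5896, -0.0614, 0.2225]
tcp_rot: [0.496, 0.504, 0.496, -0.504]
wrist_force: [0.2, -0.3, -0.3]
gripper_width: 0.281
```

```bash
python3 p.py m -75 0.5 .25;python3 look.py pl1 310,150,80,120 270,120,120,100
```

```text
toolx [ 4.e-04  1.e-04 -1.e+00] jaw yaw -0.97 q6 -0.13
turn deg 0.23 shift in tool axes now mm [-27.5  -0.7   2. ]  after turn [-27.5  -0.7   2. ]
grasp pt mm [589.7 -61.4  55.5] F [ 0.22 -0.32 -0.25] w 26.1 t 5.7 mag xy mm [-75.7  -1.5]
```

View pics/pl1.png

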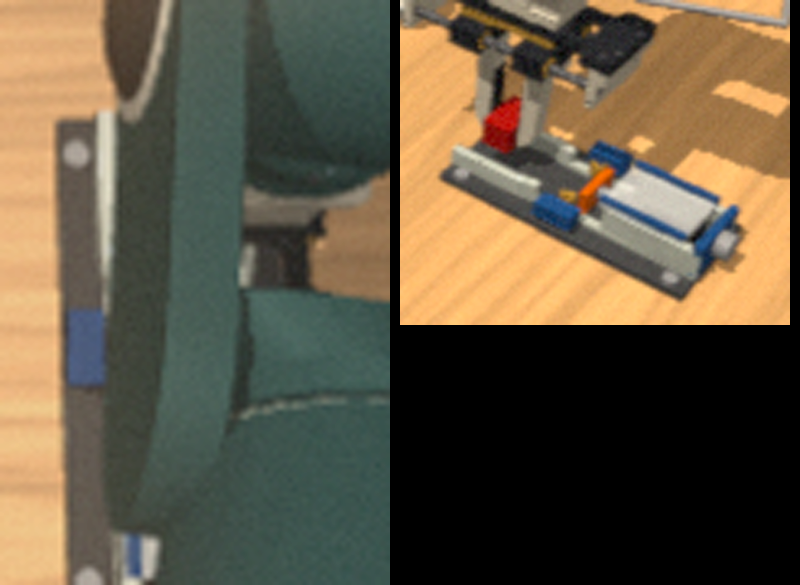

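Emit:
arm_command(series="0.015 0.008 -0.0007 0.002 -0.2; 0.015 0.008 0 0 0; 0.015 0.005 0 0 0; 0.015 0.002 0 0 0; 0.015 0 0 0 0")

```text
clock: 6.3
eef_pos: [0.5884, -0.064, 0.1986]
tcp_rot: [-0.496, -0.504, -0.496, 0.504]
wrist_force: [-0.1, 0.2, -0.9]
gripper_width: 0.277
```

```bash
python3 p.py m -75 0.5 .19;python3 look.py pl2 310,150,80,120 285,130,60,50
```

```text
toolx [-4.e-04  1.e-04 -1.e+00] jaw yaw -0.83 q6 -0.14
turn deg 0.37 shift in tool axes now mm [ 8.6  0.6 -0.7]  after turn [ 8.6  0.6 -0.7]
grasp pt mm [588.3 -64.   31.6] F [-0.15  0.17 -0.89] w 25.7 t 6.3 mag xy mm [-74.4   1.2]
```

View pics/pl2.png

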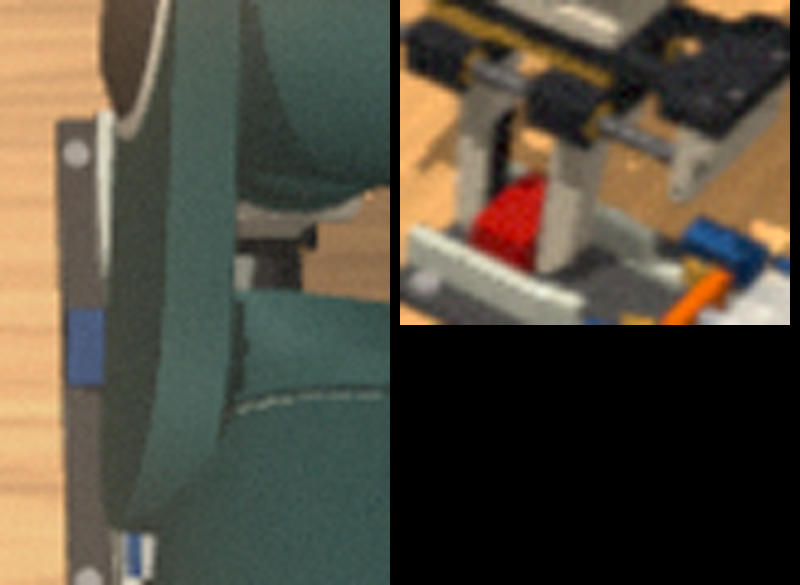

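Emit:
arm_command(series="0.045 0 0 0 0; 0.045 0 0 0 0; 0.045 0 0 0 0; 0.045 -0.02 0 0 0; 0.045 -0.02 0 0 0")

```text
clock: 6.9
eef_pos: [0.5883, -0.064, 0.2387]
tcp_rot: [-0.496, -0.503, -0.497, 0.504]
wrist_force: [0.3, -1.0, -0.5]
gripper_width: 0.484
```

Emit:
arm_command(series="0.0 0 0.022 0 0.3; 0.0 0 0.022 0 0; 0 0 0 0 0; 0 0.02 0 0 0; 0 0.015 0 0 0")

```text
clock: 7.4
eef_pos: [0.632, -0.0647, 0.2027]
tcp_rot: [-0.495, -0.505, -0.495, 0.505]
wrist_force: [-0.2, -0.4, 0.7]
gripper_width: 0.104
```

```bash
python3 p.py m -112 0.5 .199;python3 look.py pu1 310,150,80,120 275,135,70,60
```

```text
toolx [-4.e-04  1.e-04 -1.e+00] jaw yaw -1.13 q6 -0.12
turn deg 0.07 shift in tool axes now mm [ 3.7 -6.  -0.4]  after turn [ 3.7 -6.  -0.4]
grasp pt mm [631.9 -64.7  35.7] F [-0.21 -0.43  0.71] w 9.7 t 7.4 mag xy mm [-118.     0.9]
```

View pics/pu1.png

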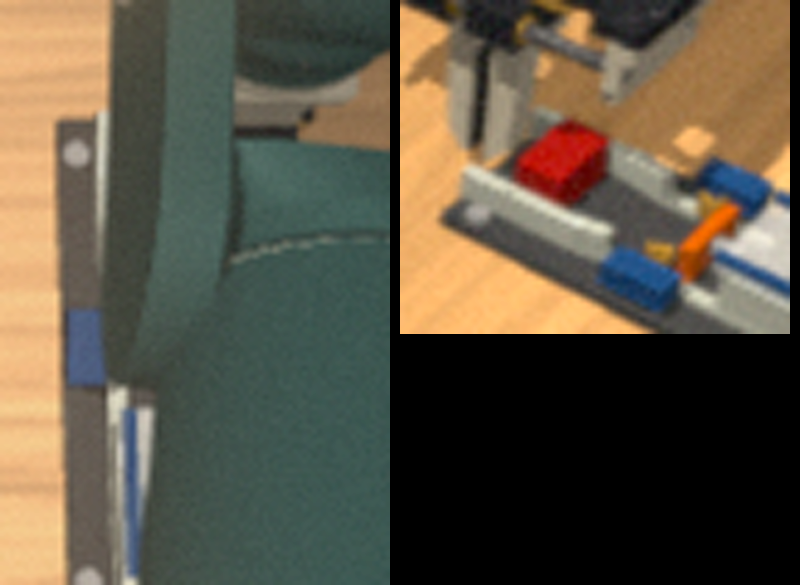

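Emit:
arm_command(series="0 0.0035 -0.005 0 0; 0 0 -0.008 0 0; 0 0 -0.008 0 0; 0 0 -0.008 0 0; 0 0 -0.006 0 0")

```text
clock: 8.0
eef_pos: [0.5966, -0.064, 0.2007]
tcp_rot: [0.495, 0.505, 0.495, -0.505]
wrist_force: [0.3, -0.2, 0.3]
gripper_width: 0.004
```

Emit:
arm_command(series="0 0 -0.004 0 0; 0 0 -0.003 0 0; 0 0 -0.003 0 0; 0 0 0 0 0; 0 0 0 0 0")

```text
clock: 8.5
eef_pos: [0.5874, -0.0639, 0.2001]
tcp_rot: [-0.495, -0.505, -0.495, 0.505]
wrist_force: [0.7, -0.5, 0.4]
gripper_width: 0.003
```

```bash
python3 p.py m -75 0.5 .199;python3 look.py pu2 310,150,80,120 285,135,70,60
```

```text
toolx [-3.e-04 -0.e+00 -1.e+00] jaw yaw -1.13 q6 -0.13
turn deg 0.07 shift in tool axes now mm [ 1.1  1.6 -0.6]  after turn [ 1.1  1.6 -0.6]
grasp pt mm [587.4 -63.9  33.1] F [ 0.69 -0.48  0.38] w 0.3 t 8.5 mag xy mm [-73.4   1.1]
```

View pics/pu2.png

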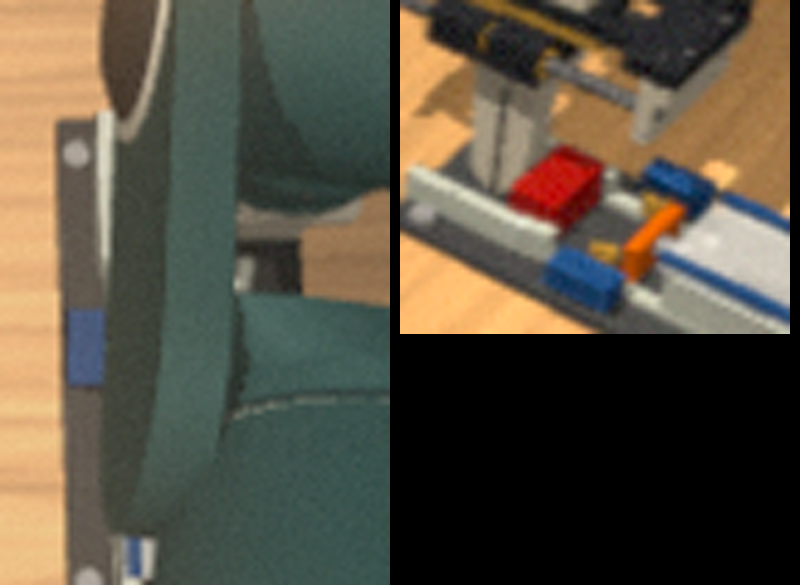

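```bash
cat > px.py <<'E'
import sys
from p import *
# px.py tag offx offy scale z  x,y ...
c=pickle.load(open(sys.argv[1]+"_side.pkl","rb")); ox,oy,f,z=map(float,sys.argv[2:6])
for a in sys.argv[6:]:
    x,y=map(float,a.split(",")); print(a,(mag(ray(c,ox+(x-400+.5)/f-.5,oy+(y+.5)/f-.5,z))*1e3).round(1))
E
python3 px.py pu2 285 135 5.571 .032 603,155 568,198 513,188 550,148
cat > zoom.py <<'E'
import sys,cv2
t,x,y,w,h,f=sys.argv[1],*map(int,sys.argv[2:7]); im=cv2.imread(f"pics/{t}.png")[y:y+h,x:x+w]
cv2.imwrite(f"pics/{t}z.png",cv2.resize(im,None,fx=f,fy=f,interpolation=cv2.INTER_CUBIC))
E
python3 zoom.py pu2 460 90 280 200 2
```

```text
603,155 [-36.9  27.2]
568,198 [-32.5 -10.7]
513,188 [-56.3 -21. ]
550,148 [-59.3  15.6]
```

View pics/pu2z.png

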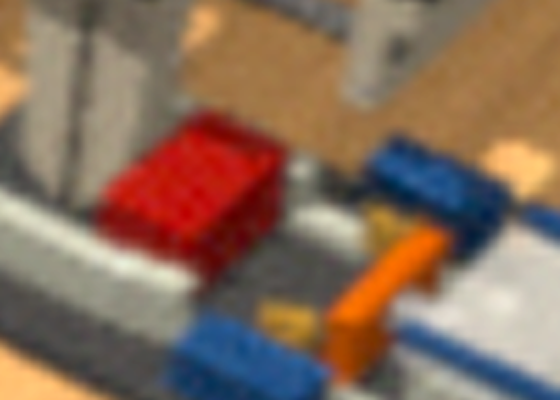

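```bash
python3 px.py pu2 285 135 5.571 .032 602.5,165 562,212 510,194 560,146
```

```text
602.5,165 [-33.   20.5]
562,212 [-29.2 -21.1]
510,194 [-55.  -25.6]
560,146 [-56.4  19.9]
```

Emit:
arm_command(series="0 0 -0.002 0 0; 0 0 -0.002 0 0; 0 0 -0.002 0 0; 0 0 -0.002 0 0; 0 0 -0.002 0 0")

```text
clock: 9.1
eef_pos: [0.5772, -0.0637, 0.2003]
tcp_rot: [-0.495, -0.505, -0.495, 0.505]
wrist_force: [0.2, 0.6, 0.3]
gripper_width: 0.006
```

Emit:
arm_command(series="0 0 -0.001 0 0; 0 0 -0.001 0 0; 0 0 -0.001 0 0; 0 0 -0.001 0 0; 0 0 -0.001 0 0")

```text
clock: 9.6
eef_pos: [0.5724, -0.0636, 0.2002]
tcp_rot: [-0.495, -0.505, -0.495, 0.505]
wrist_force: [0.3, -0.3, 0.3]
gripper_width: 0.006
```

Emit:
arm_command(series="0 0 -0.001 0 0; 0 0 -0.001 0 0; 0 0 -0.001 0 0; 0 0 -0.001 0 0; 0 0 -0.001 0 0")

```text
clock: 10.1
eef_pos: [0.5673, -0.0635, 0.2002]
tcp_rot: [0.495, 0.505, 0.495, -0.505]
wrist_force: [0.6, 0.5, -0.4]
gripper_width: 0.008
```

Emit:
arm_command(series="0 0 -0.001 0 0; 0 0 -0.001 0 0; 0 0 -0.001 0 0; 0 0 -0.001 0 0; 0 0 -0.001 0 0")

```text
clock: 10.6
eef_pos: [0.5624, -0.0634, 0.2004]
tcp_rot: [0.495, 0.505, 0.495, -0.505]
wrist_force: [2.0, 1.5, 2.1]
gripper_width: 0.012
```

Emit:
arm_command(series="0 0 -0.001 0 0; 0 0 -0.001 0 0; 0 0 -0.001 0 0; 0 0 -0.001 0 0; 0 0 -0.001 0 0")

```text
clock: 11.1
eef_pos: [0.5576, -0.0633, 0.2006]
tcp_rot: [0.495, 0.505, 0.495, -0.505]
wrist_force: [5.5, 0.4, 3.6]
gripper_width: 0.005
```

Emit:
arm_command(series="0 0 -0.001 0 0; 0 0 -0.001 0 0; 0 0 -0.001 0 0; 0 0 -0.0005 0 0; 0 0 0 0 0")

```text
clock: 11.6
eef_pos: [0.5537, -0.0632, 0.2001]
tcp_rot: [-0.495, -0.505, -0.495, 0.505]
wrist_force: [2.0, 1.1, 1.9]
gripper_width: 0.005
```

```bash
python3 p.py m -75 0.5 .199;python3 look.py pu3 310,150,80,120 295,145,70,60;python3 zoom.py pu3 410 60 360 270 2
```

```text
toolx [-5.e-04  0.e+00 -1.e+00] jaw yaw -1.13 q6 -0.14
turn deg 0.07 shift in tool axes now mm [ 1.1 35.3 -0.5]  after turn [ 1.1 35.3 -0.6]
grasp pt mm [553.7 -63.2  33.1] F [2.03 1.06 1.91] w 0.4 t 11.6 mag xy mm [-39.7   1.1]
```

View pics/pu3z.png

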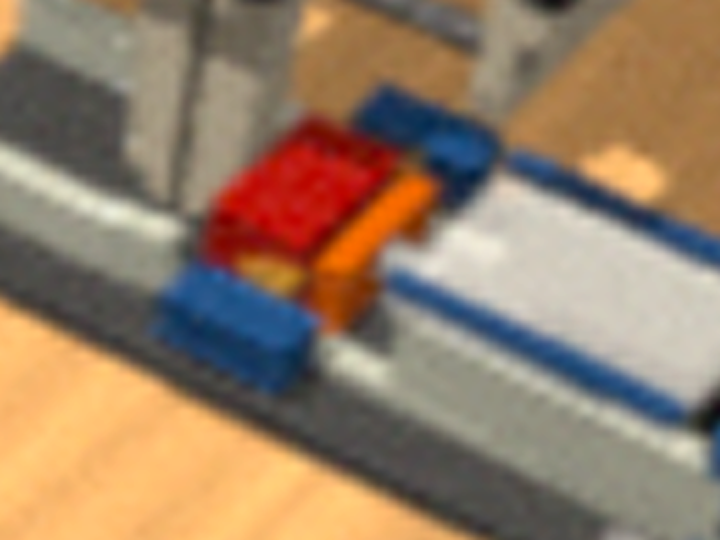

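Emit:
arm_command(series="0 0 -0.001 0 0; 0 0 -0.001 0 0; 0 0 -0.001 0 0; 0 0 -0.001 0 0; 0 0 -0.001 0 0")

```text
clock: 12.2
eef_pos: [0.5491, -0.0631, 0.2005]
tcp_rot: [0.495, 0.505, 0.495, -0.505]
wrist_force: [6.1, 0.7, 2.7]
gripper_width: 0.003
```

Emit:
arm_command(series="0 0 -0.001 0 0; 0 0 -0.001 0 0; 0 0 -0.001 0 0; 0 0 -0.001 0 0; 0 0 -0.001 0 0")

```text
clock: 12.7
eef_pos: [0.5441, -0.063, 0.2006]
tcp_rot: [0.495, 0.505, 0.495, -0.505]
wrist_force: [5.5, 1.3, 1.7]
gripper_width: 0.004
```

Emit:
arm_command(series="0 0 -0.001 0 0; 0 0 -0.001 0 0; 0 0 -0.001 0 0; 0 0 -0.001 0 0; 0 0 -0.001 0 0")

```text
clock: 13.2
eef_pos: [0.5391, -0.0629, 0.2006]
tcp_rot: [0.495, 0.505, 0.495, -0.505]
wrist_force: [5.8, 0.8, 1.5]
gripper_width: 0.007
```

Emit:
arm_command(series="0 0 -0.001 0 0; 0 0 -0.001 0 0; 0 0 -0.001 0 0; 0 0 -0.001 0 0; 0 0 -0.001 0 0")

```text
clock: 13.7
eef_pos: [0.5342, -0.0628, 0.2007]
tcp_rot: [0.496, 0.505, 0.495, -0.504]
wrist_force: [7.6, 0.3, 2.2]
gripper_width: 0.002
```

Emit:
arm_command(series="0 0 -0.001 0 0; 0 0 -0.001 0 0; 0 0 -0.001 0 0; 0 0 0 0 0; 0 0 0 0 0")

```text
clock: 14.2
eef_pos: [0.5312, -0.0628, 0.2007]
tcp_rot: [0.495, 0.505, 0.495, -0.505]
wrist_force: [6.6, 0.9, 2.0]
gripper_width: 0.004
```

```bash
python3 p.py m -75 0.5 .199;python3 look.py pu4 310,150,80,120 300,145,70,60;python3 zoom.py pu4 410 60 360 270 2
```

```text
toolx [ 1.5e-03 -2.0e-04 -1.0e+00] jaw yaw -1.13 q6 -0.15
turn deg 0.07 shift in tool axes now mm [ 1.8 57.6 -0.6]  after turn [ 1.8 57.6 -0.6]
grasp pt mm [531.4 -62.8  33.7] F [6.57 0.94 1.99] w 0.4 t 14.2 mag xy mm [-17.4   1.1]
```

View pics/pu4z.png

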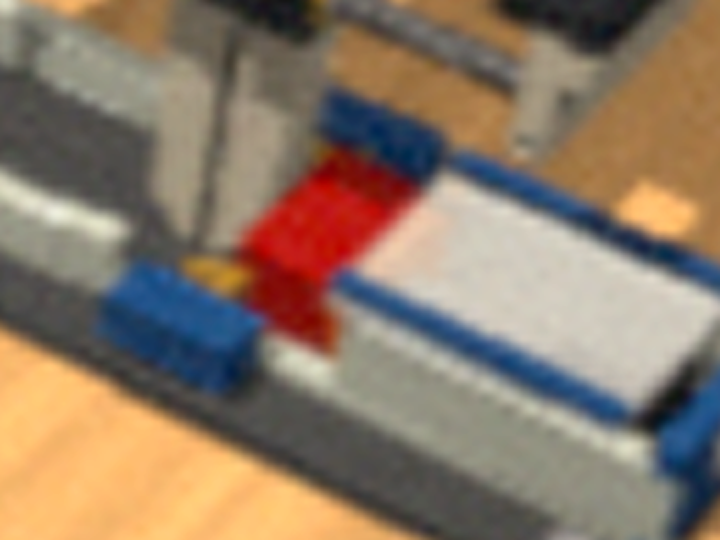

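Emit:
arm_command(series="0 0 -0.001 0 0; 0 0 -0.001 0 0; 0 0 -0.001 0 0; 0 0 0 0 0; 0 0 0 0 0")

```text
clock: 14.8
eef_pos: [0.5282, -0.0627, 0.2007]
tcp_rot: [0.495, 0.505, 0.495, -0.505]
wrist_force: [6.3, -0.2, 2.8]
gripper_width: 0.006
```

Emit:
arm_command(series="0 0 -0.001 0 0; 0 0 -0.001 0 0; 0 0 0 0 0; 0 0 0 0 0; 0 0 0 0 0")

```text
clock: 15.3
eef_pos: [0.5261, -0.0627, 0.2005]
tcp_rot: [0.495, 0.505, 0.495, -0.505]
wrist_force: [5.4, 1.3, 1.0]
gripper_width: 0.005
```

```bash
python3 p.py m -75 0.5 .199;python3 look.py pu5 310,150,80,120 300,145,70,60;python3 zoom.py pu5 410 60 360 270 2
```

```text
toolx [ 1.3e-03 -1.0e-04 -1.0e+00] jaw yaw -1.13 q6 -0.15
turn deg 0.07 shift in tool axes now mm [ 1.6 62.6 -0.5]  after turn [ 1.6 62.6 -0.6]
grasp pt mm [526.3 -62.7  33.5] F [5.44 1.32 1.02] w 0.5 t 15.3 mag xy mm [-12.4   1.1]
```

View pics/pu5z.png

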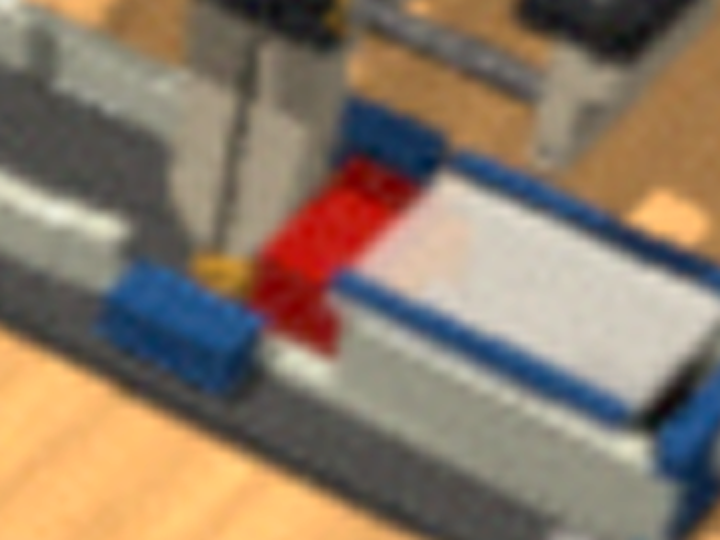

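Emit:
arm_command(series="0 0 -0.001 0 0; 0 0 -0.001 0 0; 0 0 0 0 0; 0 0 0 0 0; 0 0 0 0 0")

```text
clock: 15.9
eef_pos: [0.5241, -0.0626, 0.2005]
tcp_rot: [0.495, 0.505, 0.495, -0.505]
wrist_force: [5.4, -0.3, 1.8]
gripper_width: 0.007
```

Emit:
arm_command(series="0 0 0.001 0 0; 0 0 0.002 0 0; 0 0 0.003 0 0; 0 0 0.003 0 0; 0 0 0.003 0 0")

```text
clock: 16.4
eef_pos: [0.5361, -0.0629, 0.2]
tcp_rot: [-0.495, -0.505, -0.495, 0.505]
wrist_force: [0.5, -0.0, -0.4]
gripper_width: 0.003
```

```bash
python3 p.py m -75 0.5 .199;python3 look.py pu6 310,150,80,120 300,145,70,60;python3 zoom.py pu6 410 60 360 270 2
```

```text
toolx [-8.e-04  1.e-04 -1.e+00] jaw yaw -1.13 q6 -0.14
turn deg 0.07 shift in tool axes now mm [ 1.  53.  -0.5]  after turn [ 1.  53.  -0.6]
grasp pt mm [535.9 -62.8  33. ] F [ 0.46 -0.01 -0.42] w 0.3 t 16.4 mag xy mm [-22.    1.1]
```

View pics/pu6z.png

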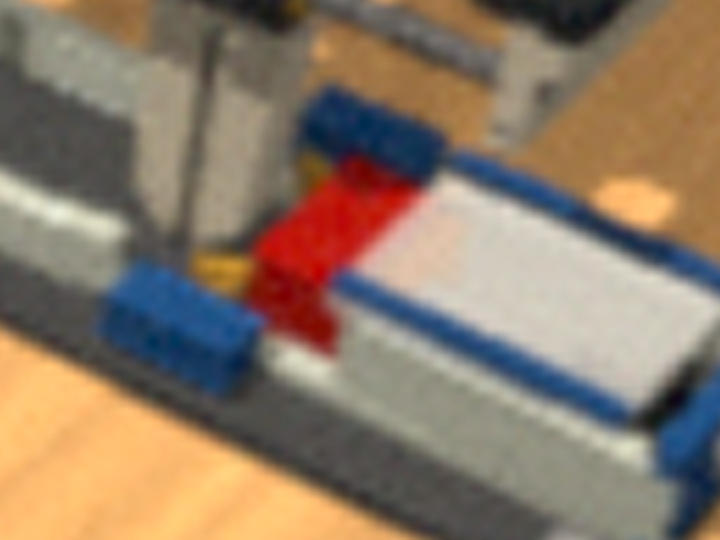

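First bar is held: the finger is 5 mm clear, the force is zero and the bar stayed put behind the lips. Now the second red.

```bash
python3 px.py pu6 300 145 5.571 .032 537.5,182.5 582.5,140;  python3 p.py w .592 .3185 .19 -17.2
```

```text
537.5,182.5 [  1.6 -19.6]
582.5,140 [ 1.9 20. ]
toolx [-5.e-04  1.e-04 -1.e+00] jaw yaw -1.13 q6 -0.14
turn deg 16.07 shift in tool axes now mm [  10.1   48.4 -382.4]  after turn [  10.1  -59.4 -380.8]
grasp pt mm [536.1 -62.8  33.1] F [-0.13  0.32 -0.96] w 0.6 t 16.5 mag xy mm [-22.1   1.1]
```

Emit:
arm_command(series="0.05 -0.02 0.005 0 0; 0.05 -0.045 0 0 0; 0.05 -0.035 0.01 -0.02 0; 0.05 0 0.01 -0.045 0; 0.05 0 0.01 -0.045 0")

```text
clock: 17.0
eef_pos: [0.5734, 0.0473, 0.3018]
tcp_rot: [0.495, 0.506, 0.494, -0.505]
wrist_force: [0.3, -0.7, -1.1]
gripper_width: 0.384
```

Emit:
arm_command(series="0.05 0 0.008 -0.045 3; 0.05 0 0.008 -0.045 3; 0.05 0 0.008 -0.045 3; 0.05 0 0 -0.045 3; 0.05 0 0 -0.045 3")

```text
clock: 17.5
eef_pos: [0.6248, 0.2693, 0.3001]
tcp_rot: [-0.424, -0.565, -0.424, 0.566]
wrist_force: [1.2, -0.7, -0.4]
gripper_width: 0.541
```

```bash
python3 p.py w .592 .3185 .19 -17.2
```

```text
toolx [-4.e-04 -2.e-04 -1.e+00] jaw yaw -16.24 q6 0.65
turn deg 0.96 shift in tool axes now mm [110.1 -45.2 -38.1]  after turn [110.1 -45.8 -37.3]
grasp pt mm [624.8 269.3 133.1] F [ 1.16 -0.66 -0.44] w 50.3 t 17.5 mag xy mm [-103.8 -332.9]
```

Emit:
arm_command(series="0.05 0.01 -0.025 -0.025 1; 0.05 0.02 -0.0205 -0.013 0; 0.05 0.02 0 0 0; 0.05 0.01 0 0 0; 0.05 0 0 0 0")

```text
clock: 18.0
eef_pos: [0.5919, 0.3165, 0.2387]
tcp_rot: [-0.42, -0.568, -0.42, 0.57]
wrist_force: [0.6, -0.4, 0.2]
gripper_width: 0.538
```

```bash
python3 p.py w .592 .3185 .19 -17.2; python3 look.py g2 190,150,90,110 170,190,80,90
```

```text
toolx [-0.0022 -0.0012 -1.    ] jaw yaw -17.14 q6 0.75
turn deg 0.06 shift in tool axes now mm [48.7 -0.1 -2.3]  after turn [48.7 -0.1 -2.3]
grasp pt mm [591.5 316.3  71.7] F [ 0.58 -0.43  0.19] w 50.1 t 18.0 mag xy mm [ -69.6 -379.1]
```

View pics/g2.png

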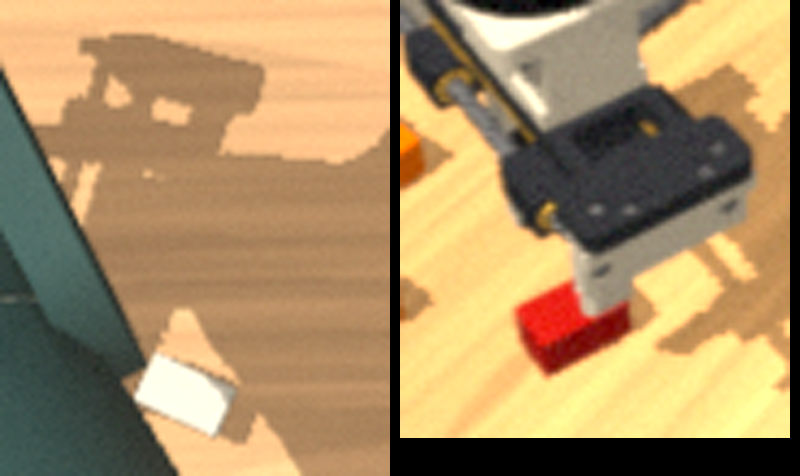

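Emit:
arm_command(series="0.05 0.015 0 -0.002 0; 0.05 0.02 0 0 0; 0.05 0.012 0 0 0; 0.05 0.002 0 0 0; 0.015 0 0 0 0")

```text
clock: 18.6
eef_pos: [0.5927, 0.3186, 0.1912]
tcp_rot: [-0.42, -0.569, -0.42, 0.569]
wrist_force: [0.0, -0.3, -0.3]
gripper_width: 0.49
```

Emit:
arm_command(series="0.015 0 0 0 0; 0.015 0 0 0 0; 0.015 0 0 0 0; 0.015 0 0 0 0; 0.015 0 0 0 0")

```text
clock: 19.1
eef_pos: [0.5928, 0.3188, 0.192]
tcp_rot: [0.42, 0.569, 0.42, -0.569]
wrist_force: [-0.6, 0.2, 5.9]
gripper_width: 0.278
```

```bash
python3 p.py m -77 .8 .25
```

```text
toolx [ 1.e-03  5.e-04 -1.e+00] jaw yaw -17.13 q6 0.75
turn deg -15.93 shift in tool axes now mm [-58.2 110.8 366.1]  after turn [-58.2   6.1 382.5]
grasp pt mm [592.9 318.9  25. ] F [-0.64  0.19  5.87] w 25.9 t 19.1 mag xy mm [ -70.9 -381.7]
```

Emit:
arm_command(series="0.015 -0.02 0 0 0; 0.015 -0.04 0 0 0; 0.015 -0.025 0.005 0.02 0; 0.015 0 0.008 0.045 0; 0.015 0 0.008 0.045 0")

```text
clock: 19.6
eef_pos: [0.5799, 0.2066, 0.277]
tcp_rot: [0.421, 0.569, 0.42, -0.568]
wrist_force: [0.4, -0.4, -1.1]
gripper_width: 0.279
```

Emit:
arm_command(series="0.015 0 0.008 0.045 0; 0.015 0 0.008 0.045 -4; 0.015 0 0.008 0.045 -4; 0.015 0 0 0.045 -4; 0.015 0 0 0.045 -4")

```text
clock: 20.1
eef_pos: [0.5547, -0.0199, 0.2763]
tcp_rot: [0.496, 0.504, 0.496, -0.504]
wrist_force: [0.7, -0.1, -0.3]
gripper_width: 0.279
```

```bash
python3 p.py m -77 .8 .225
```

```text
toolx [ 1.e-04 -0.e+00 -1.e+00] jaw yaw -0.95 q6 -0.07
turn deg 0.25 shift in tool axes now mm [51.3 37.  43.2]  after turn [51.3 37.2 43.1]
grasp pt mm [554.7 -19.9 109.3] F [ 0.71 -0.11 -0.26] w 26.0 t 20.1 mag xy mm [-39.8 -42.3]
```

Emit:
arm_command(series="0.015 0 0.02 0.025 0.25; 0.015 0.01 0.017 0.018 0; 0.015 0.025 0 0 0; 0.015 0.015 0 0 0; 0.015 0 0 0 0")

```text
clock: 20.6
eef_pos: [0.5908, -0.0617, 0.2237]
tcp_rot: [-0.493, -0.505, -0.495, 0.507]
wrist_force: [0.0, -0.1, 0.4]
gripper_width: 0.283
```

```bash
python3 p.py m -77 .8 .200
```

```text
toolx [-4.e-03  6.e-04 -1.e+00] jaw yaw -1.37 q6 -0.12
turn deg -0.17 shift in tool axes now mm [23.7  1.   2.1]  after turn [23.7  1.   2.1]
grasp pt mm [590.1 -61.6  56.7] F [ 0.04 -0.11  0.37] w 26.3 t 20.6 mag xy mm [-76.1  -1.3]
```

Emit:
arm_command(series="0.015 0.004 0 0.0015 0; 0.015 0.009 0 0 0; 0.015 0.007 0 0 0; 0.015 0.003 0 0 0; 0.015 0 0 0 0")

```text
clock: 21.1
eef_pos: [0.5914, -0.0634, 0.2028]
tcp_rot: [-0.494, -0.506, -0.494, 0.506]
wrist_force: [-0.5, -1.1, -0.1]
gripper_width: 0.279
```

```bash
python3 p.py m -77 .8 .200;python3 look.py pl3 310,150,80,120 285,130,60,50
```

```text
toolx [-7.e-04  1.e-04 -1.e+00] jaw yaw -1.37 q6 -0.13
turn deg -0.17 shift in tool axes now mm [ 2.8 -0.3  0.3]  after turn [ 2.8 -0.3  0.3]
grasp pt mm [591.3 -63.4  35.8] F [-0.47 -1.11 -0.06] w 25.9 t 21.1 mag xy mm [-77.3   0.5]
```

View pics/pl3.png

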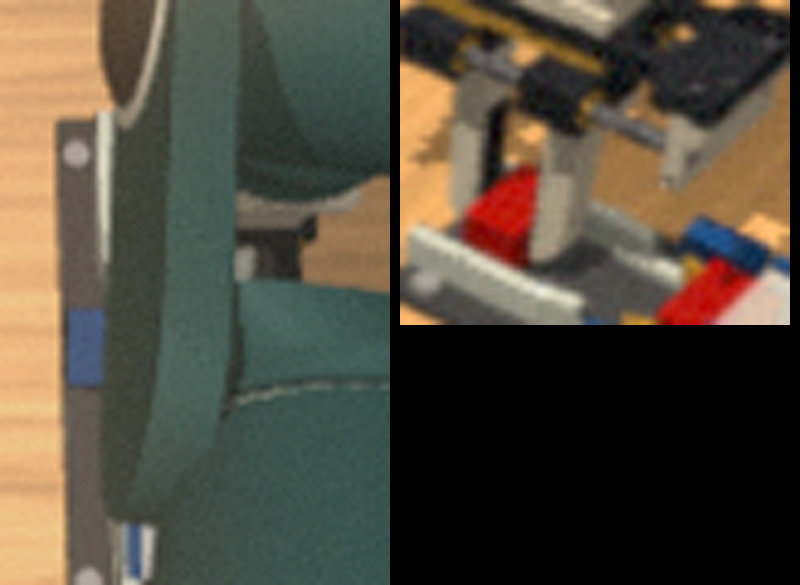

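Emit:
arm_command(series="0.015 0.002 0 0 0; 0.015 0.0008 0 0 0; 0.015 0 0 0 0; 0.045 0 0 0 0; 0.045 0 0 0 0")

```text
clock: 21.7
eef_pos: [0.5915, -0.0635, 0.2006]
tcp_rot: [0.494, 0.506, 0.494, -0.506]
wrist_force: [-0.7, -0.4, 0.6]
gripper_width: 0.401
```

Emit:
arm_command(series="0.045 0 0 0 0; 0.045 -0.015 0 0 0; 0.045 -0.025 0 0 0; 0 -0.005 0.02 0 -0.2; 0 0 0.022 0 0")

```text
clock: 22.2
eef_pos: [0.6342, -0.0645, 0.2487]
tcp_rot: [0.496, 0.506, 0.494, -0.504]
wrist_force: [-0.0, -1.1, -0.0]
gripper_width: 0.362
```

Emit:
arm_command(series="0 0 0 0 0; 0 0.02 0 0 0; 0 0.015 0 0 0; 0 0 0 0 0; 0 0 0 0 0")

```text
clock: 22.7
eef_pos: [0.6333, -0.0644, 0.2107]
tcp_rot: [-0.495, -0.505, -0.495, 0.505]
wrist_force: [-0.8, 0.9, 0.3]
gripper_width: 0.006
```

```bash
python3 p.py m -118 1 .2002;python3 look.py pv1 310,150,80,120 275,135,70,60
```

```text
toolx [-5.e-04  1.e-04 -1.e+00] jaw yaw -1.18 q6 -0.12
turn deg 0.02 shift in tool axes now mm [10.5 -1.2  0.4]  after turn [10.5 -1.2  0.4]
grasp pt mm [633.2 -64.4  43.7] F [-0.84  0.86  0.32] w 0.5 t 22.7 mag xy mm [-119.2    0.6]
```

View pics/pv1.png

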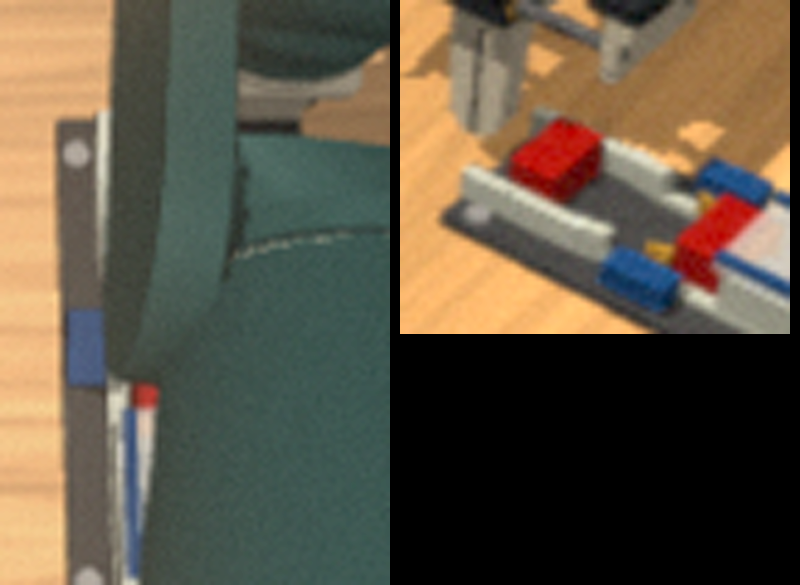

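Emit:
arm_command(series="0 0.0105 0 0.0004 0; 0 0 -0.005 0 0; 0 0 -0.008 0 0; 0 0 -0.008 0 0; 0 0 -0.008 0 0")

```text
clock: 23.3
eef_pos: [0.6037, -0.0642, 0.2002]
tcp_rot: [0.495, 0.505, 0.495, -0.505]
wrist_force: [0.9, 1.1, 0.4]
gripper_width: 0.006
```

Emit:
arm_command(series="0 0 -0.006 0 0; 0 0 -0.006 0 0; 0 0 -0.005 0 0; 0 0 -0.005 0 0; 0 0 -0.004 0 0")

```text
clock: 23.8
eef_pos: [0.5781, -0.0637, 0.2]
tcp_rot: [0.495, 0.505, 0.495, -0.505]
wrist_force: [0.7, 0.6, 0.8]
gripper_width: 0.001
```

Emit:
arm_command(series="0 0 -0.002 0 0; 0 0 -0.002 0 0; 0 0 -0.002 0 0; 0 0 -0.001 0 0; 0 0 0 0 0")

```text
clock: 24.3
eef_pos: [0.5714, -0.0636, 0.1999]
tcp_rot: [-0.495, -0.505, -0.495, 0.505]
wrist_force: [-0.1, -0.2, -0.1]
gripper_width: 0.004
```

```bash
python3 p.py m -49.5 1 .2002;python3 look.py pv2 310,150,80,120 290,140,70,60
```

```text
toolx [-2.e-04 -0.e+00 -1.e+00] jaw yaw -1.18 q6 -0.13
turn deg 0.02 shift in tool axes now mm [-0.3 -7.9 -0.1]  after turn [-0.3 -7.9 -0.1]
grasp pt mm [571.4 -63.6  32.9] F [-0.13 -0.19 -0.1 ] w 0.3 t 24.3 mag xy mm [-57.4   1.1]
```

View pics/pv2.png

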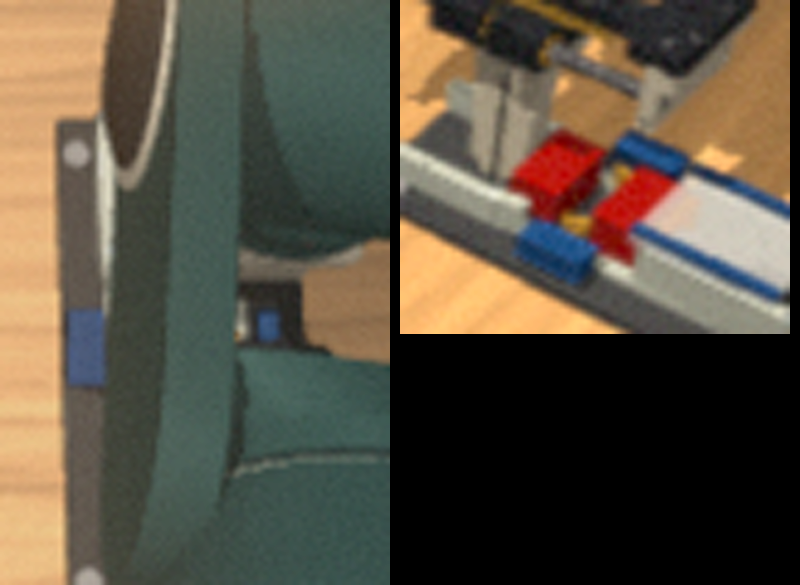

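Emit:
arm_command(series="0 0 -0.002 0 0; 0 0 -0.002 0 0; 0 0 -0.001 0 0; 0 0 -0.001 0 0; 0 0 -0.001 0 0")

```text
clock: 24.9
eef_pos: [0.5645, -0.0634, 0.2001]
tcp_rot: [0.495, 0.505, 0.495, -0.505]
wrist_force: [2.9, 1.4, 1.4]
gripper_width: 0.005
```

Emit:
arm_command(series="0 0 -0.001 0 0; 0 0 -0.001 0 0; 0 0 -0.001 0 0; 0 0 -0.001 0 0; 0 0 -0.001 0 0")

```text
clock: 25.4
eef_pos: [0.5599, -0.0633, 0.2006]
tcp_rot: [0.495, 0.506, 0.494, -0.505]
wrist_force: [7.6, 0.7, 2.3]
gripper_width: 0.002
```

Emit:
arm_command(series="0 0 -0.001 0 0; 0 0 -0.001 0 0; 0 0 -0.001 0 0; 0 0 -0.001 0 0; 0 0 -0.001 0 0")

```text
clock: 25.9
eef_pos: [0.555, -0.0633, 0.2008]
tcp_rot: [0.496, 0.506, 0.494, -0.504]
wrist_force: [8.0, 0.6, 1.8]
gripper_width: 0.007
```

Emit:
arm_command(series="0 0 -0.001 0 0; 0 0 -0.001 0 0; 0 0 -0.001 0 0; 0 0 -0.001 0 0; 0 0 -0.001 0 0")

```text
clock: 26.4
eef_pos: [0.5497, -0.0631, 0.2002]
tcp_rot: [0.495, 0.505, 0.494, -0.505]
wrist_force: [6.8, 1.4, 0.1]
gripper_width: 0.004
```

Emit:
arm_command(series="0 0 -0.001 0 0; 0 0 -0.001 0 0; 0 0 -0.001 0 0; 0 0 -0.001 0 0; 0 0 -0.001 0 0")

```text
clock: 26.9
eef_pos: [0.5448, -0.063, 0.2003]
tcp_rot: [0.495, 0.506, 0.494, -0.505]
wrist_force: [7.4, 0.0, -0.3]
gripper_width: 0.003
```

Emit:
arm_command(series="0 0 -0.001 0 0; 0 0 -0.001 0 0; 0 0 -0.001 0 0; 0 0 -0.001 0 0; 0 0 -0.001 0 0")

```text
clock: 27.4
eef_pos: [0.5398, -0.0629, 0.2003]
tcp_rot: [0.495, 0.506, 0.494, -0.505]
wrist_force: [8.4, 0.9, -0.0]
gripper_width: 0.005
```

Emit:
arm_command(series="0 0 -0.001 0 0; 0 0 -0.001 0 0; 0 0 -0.001 0 0; 0 0 -0.001 0 0; 0 0 -0.001 0 0")

```text
clock: 27.9
eef_pos: [0.5349, -0.0628, 0.2004]
tcp_rot: [0.495, 0.506, 0.494, -0.505]
wrist_force: [8.6, 1.6, -0.1]
gripper_width: 0.006
```

Emit:
arm_command(series="0 0 -0.001 0 0; 0 0 -0.001 0 0; 0 0 -0.001 0 0; 0 0 -0.0005 0 0; 0 0 0 0 0")

```text
clock: 28.4
eef_pos: [0.5313, -0.0627, 0.2004]
tcp_rot: [0.495, 0.506, 0.494, -0.505]
wrist_force: [7.8, 0.3, -0.3]
gripper_width: 0.007
```

Emit:
arm_command(series="0 0 -0.0005 0 0; 0 0 -0.0005 0 0; 0 0 -0.0002 0 0; 0 0 0 0 0; 0 0 0 0 0")

```text
clock: 28.9
eef_pos: [0.5302, -0.0627, 0.2004]
tcp_rot: [0.495, 0.506, 0.494, -0.505]
wrist_force: [9.1, 1.2, 0.0]
gripper_width: 0.007
```

```bash
python3 p.py m -15.8 1 .2002;python3 look.py pv3 310,150,80,120 300,145,70,60;python3 zoom.py pv3 410 60 360 270 2
```

```text
toolx [ 2.1e-03 -1.0e-04 -1.0e+00] jaw yaw -1.18 q6 -0.15
turn deg 0.02 shift in tool axes now mm [ 0.2 -0.8 -0.1]  after turn [ 0.2 -0.8 -0.1]
grasp pt mm [530.6 -62.7  33.4] F [9.06 1.23 0.01] w 0.7 t 28.9 mag xy mm [-16.6   1.1]
```

View pics/pv3z.png

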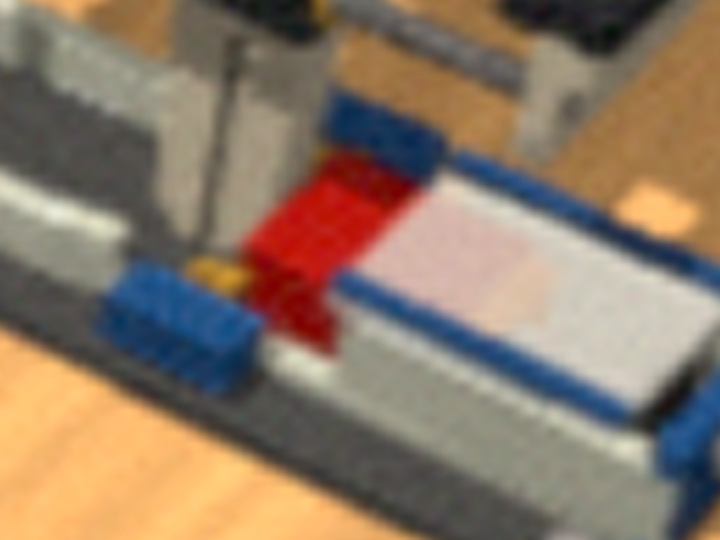

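Emit:
arm_command(series="0 0 -0.0004 0 0; 0 0 -0.0004 0 0; 0 0 0 0 0; 0 0 0 0 0; 0 0 0 0 0")

```text
clock: 29.5
eef_pos: [0.5294, -0.0627, 0.2004]
tcp_rot: [0.495, 0.506, 0.494, -0.505]
wrist_force: [7.8, 0.4, 0.5]
gripper_width: 0.004
```

Emit:
arm_command(series="0 0 -0.0004 0 0; 0 0 -0.0004 0 0; 0 0 0 0 0; 0 0 0 0 0; 0 0 0 0 0")

```text
clock: 30.0
eef_pos: [0.5286, -0.0627, 0.2004]
tcp_rot: [0.495, 0.506, 0.494, -0.505]
wrist_force: [7.8, 0.8, 0.5]
gripper_width: 0.003
```

Emit:
arm_command(series="0 0 -0.0004 0 0; 0 0 -0.0004 0 0; 0 0 0 0 0; 0 0 0 0 0; 0 0 0 0 0")

```text
clock: 30.5
eef_pos: [0.5278, -0.0627, 0.2004]
tcp_rot: [0.495, 0.506, 0.494, -0.505]
wrist_force: [7.4, 1.8, 0.4]
gripper_width: 0.005
```

Emit:
arm_command(series="0 0 -0.0004 0 0; 0 0 -0.0004 0 0; 0 0 0 0 0; 0 0 0 0 0; 0 0 0 0 0")

```text
clock: 31.0
eef_pos: [0.527, -0.0627, 0.2004]
tcp_rot: [0.495, 0.506, 0.494, -0.505]
wrist_force: [8.7, 1.1, 0.9]
gripper_width: 0.008
```

Emit:
arm_command(series="0 0 -0.0004 0 0; 0 0 -0.0004 0 0; 0 0 0 0 0; 0 0 0 0 0; 0 0 0 0 0")

```text
clock: 31.5
eef_pos: [0.5261, -0.0627, 0.2003]
tcp_rot: [0.495, 0.506, 0.494, -0.505]
wrist_force: [8.4, 1.2, -0.3]
gripper_width: 0.004
```

Emit:
arm_command(series="0 0 -0.0003 0 0; 0 0 -0.0003 0 0; 0 0 0 0 0; 0 0 0 0 0; 0 0 0 0 0")

```text
clock: 32.0
eef_pos: [0.5255, -0.0626, 0.2003]
tcp_rot: [0.495, 0.505, 0.494, -0.505]
wrist_force: [7.1, 0.3, -0.8]
gripper_width: 0.003
```

```bash
python3 p.py m -15.8 1 .2002;python3 look.py pv4 310,150,80,120 300,145,70,60;python3 zoom.py pv4 410 60 360 270 2
```

```text
toolx [ 1.6e-03 -1.0e-04 -1.0e+00] jaw yaw -1.18 q6 -0.15
turn deg 0.02 shift in tool axes now mm [ 0.1  4.  -0.1]  after turn [ 0.1  4.  -0.1]
grasp pt mm [525.8 -62.7  33.3] F [ 7.12  0.29 -0.84] w 0.3 t 32.0 mag xy mm [-11.8   1.1]
```

View pics/pv4z.png

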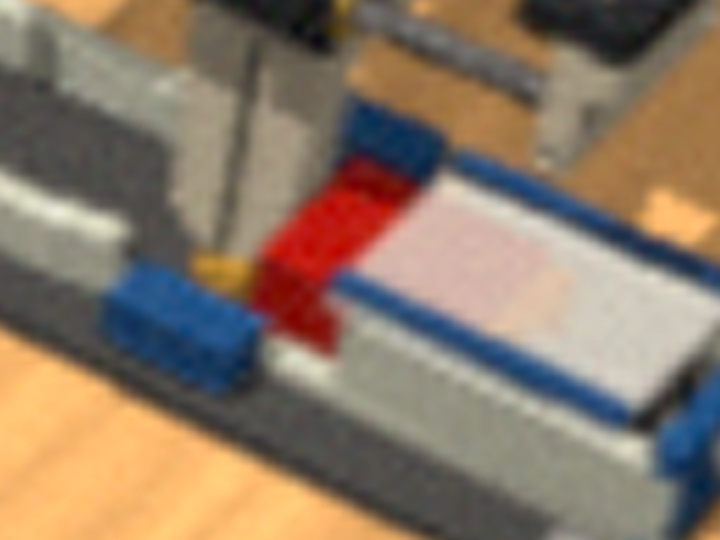

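Emit:
arm_command(series="0 0 -0.0003 0 0; 0 0 -0.0003 0 0; 0 0 0 0 0; 0 0 0 0 0; 0 0 0 0 0")

```text
clock: 32.6
eef_pos: [0.5249, -0.0626, 0.2003]
tcp_rot: [0.495, 0.506, 0.494, -0.505]
wrist_force: [7.6, 0.6, 0.9]
gripper_width: 0.004
```

Emit:
arm_command(series="0 0 -0.0003 0 0; 0 0 -0.0002 0 0; 0 0 0 0 0; 0 0 0 0 0; 0 0 0 0 0")

```text
clock: 33.1
eef_pos: [0.5246, -0.0626, 0.2004]
tcp_rot: [0.495, 0.506, 0.494, -0.505]
wrist_force: [9.5, 0.7, 0.5]
gripper_width: 0.002
```

Emit:
arm_command(series="0 0 -0.0003 0 0; 0 0 0 0 0; 0 0 0 0 0; 0 0 0 0 0; 0 0 0 0 0")

```text
clock: 33.6
eef_pos: [0.5243, -0.0626, 0.2005]
tcp_rot: [0.496, 0.506, 0.494, -0.504]
wrist_force: [9.9, 1.7, 0.0]
gripper_width: 0.004
```

Emit:
arm_command(series="0 0 -0.0002 0 0; 0 0 0 0 0; 0 0 0 0 0; 0 0 0 0 0; 0 0 0 0 0")

```text
clock: 34.1
eef_pos: [0.5241, -0.0626, 0.2005]
tcp_rot: [0.496, 0.506, 0.494, -0.504]
wrist_force: [11.1, 1.4, 1.0]
gripper_width: 0.01
```

Emit:
arm_command(series="0 0 -0.0003 0 0; 0 0 0 0 0; 0 0 0 0 0; 0 0 0 0 0; 0 0 0 0 0")

```text
clock: 34.6
eef_pos: [0.5239, -0.0626, 0.2007]
tcp_rot: [0.496, 0.506, 0.494, -0.504]
wrist_force: [11.6, 0.7, 0.8]
gripper_width: 0.005
```

Emit:
arm_command(series="0 0 -0.0003 0 0; 0 0 0 0 0; 0 0 0 0 0; 0 0 0 0 0; 0 0 0 0 0")

```text
clock: 35.1
eef_pos: [0.5237, -0.0626, 0.2007]
tcp_rot: [0.496, 0.506, 0.494, -0.504]
wrist_force: [12.4, 1.0, -0.4]
gripper_width: 0.001
```

The force climbed from 7.6 to 12.4 N, so the stack is on the buffer and the lips are passed. Backing off slowly now.

Emit:
arm_command(series="0 0 0.0005 0 0; 0 0 0.001 0 0; 0 0 0.001 0 0; 0 0 0.001 0 0; 0 0 0.001 0 0")

```text
clock: 35.6
eef_pos: [0.5274, -0.0627, 0.1998]
tcp_rot: [-0.495, -0.505, -0.495, 0.505]
wrist_force: [-0.4, 0.2, -0.4]
gripper_width: 0.002
```

Emit:
arm_command(series="0 0 0.001 0 0; 0 0 0.002 0 0; 0 0 0.002 0 0; 0 0 0.003 0 0; 0 0 0.003 0 0")

```text
clock: 36.1
eef_pos: [0.5387, -0.0629, 0.1999]
tcp_rot: [-0.495, -0.505, -0.495, 0.505]
wrist_force: [0.2, 0.7, -0.1]
gripper_width: 0.004
```

```bash
python3 p.py m -15.8 1 .2002;python3 look.py pv5 310,150,80,120 300,145,70,60;python3 zoom.py pv5 410 60 360 270 2
```

```text
toolx [-1.e-04 -0.e+00 -1.e+00] jaw yaw -1.18 q6 -0.14
turn deg 0.02 shift in tool axes now mm [-0.3 -8.9 -0.1]  after turn [-0.3 -8.9 -0.1]
grasp pt mm [538.7 -62.9  32.9] F [ 0.19  0.74 -0.14] w 0.3 t 36.1 mag xy mm [-24.7   1.1]
```

View pics/pv5z.png

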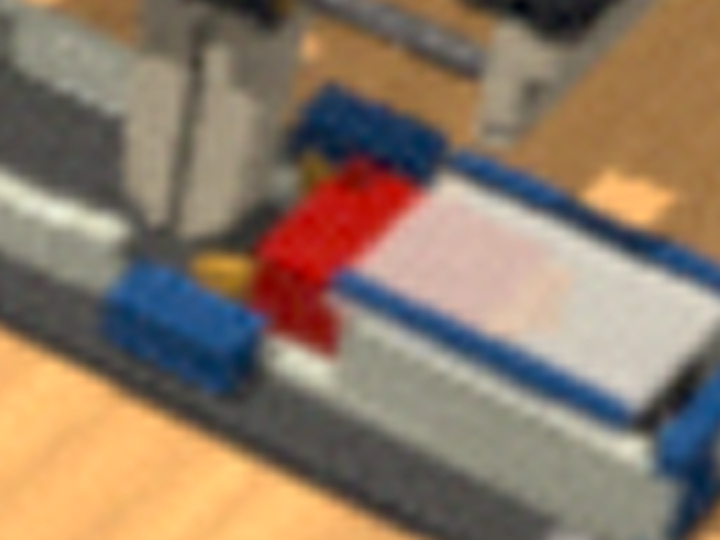

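Both are held. I'll lift clear and do a final look with both cameras.

Emit:
arm_command(series="0 -0.02 0.003 0 0; 0 -0.045 0 0 0; 0 -0.045 0 0 0; 0 -0.045 0 0 0; 0 -0.02 0 0.03 0")

```text
clock: 36.7
eef_pos: [0.5409, -0.0915, 0.3797]
tcp_rot: [0.497, 0.506, 0.494, -0.503]
wrist_force: [1.2, -0.1, -0.6]
gripper_width: 0.003
```

Emit:
arm_command(series="0 0 0 0.045 0; 0 0 0 0.045 0; 0 0 0 0.045 0; 0 0 0 0.045 0; 0 0 0 0.045 0")

```text
clock: 37.2
eef_pos: [0.5358, -0.3197, 0.375]
tcp_rot: [0.495, 0.505, 0.495, -0.505]
wrist_force: [-0.2, 0.1, 1.0]
gripper_width: 0.008
```

Emit:
arm_command(series="0 0 0 0.04 0; 0 0 0 0.03 0; 0 0 0 0 0; 0 0 0 0 0; 0 0 0 0 0")

```text
clock: 37.7
eef_pos: [0.5349, -0.3872, 0.375]
tcp_rot: [0.495, 0.505, 0.495, -0.505]
wrist_force: [-0.5, -0.5, 0.2]
gripper_width: 0.004
```

```bash
python3 p.py m -15.8 1 .2002;python3 look.py fin 310,165,75,120 295,145,95,75; python3 look.py full 0,0,512,384 0,0,512,384
```

```text
toolx [-1.e-04  2.e-04 -1.e+00] jaw yaw -1.15 q6 -0.65
turn deg 0.05 shift in tool axes now mm [ 174.8  -11.6 -324.3]  after turn [ 174.8  -11.9 -324.3]
grasp pt mm [ 534.9 -387.2  208. ] F [-0.46 -0.48  0.21] w 0.4 t 37.7 mag xy mm [-27.7 325.4]
```

View pics/fin.png

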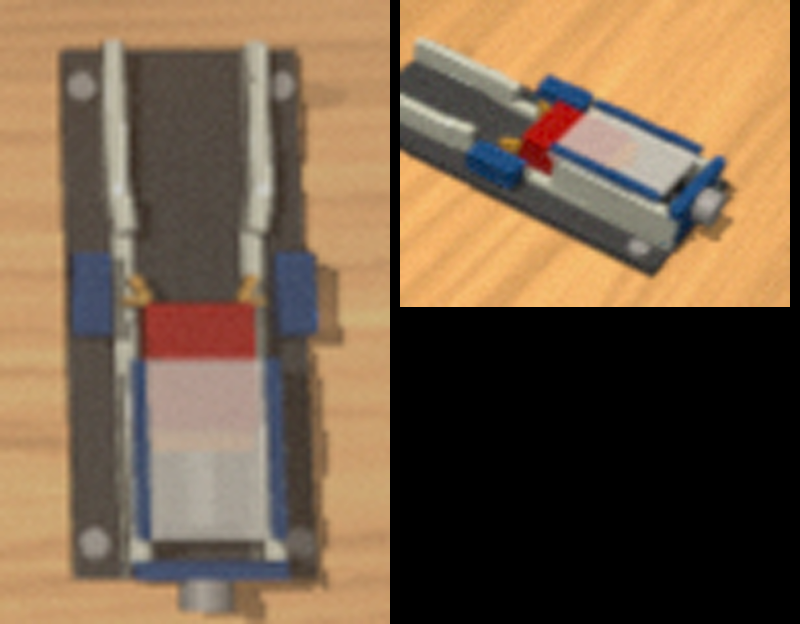

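View pics/full.png

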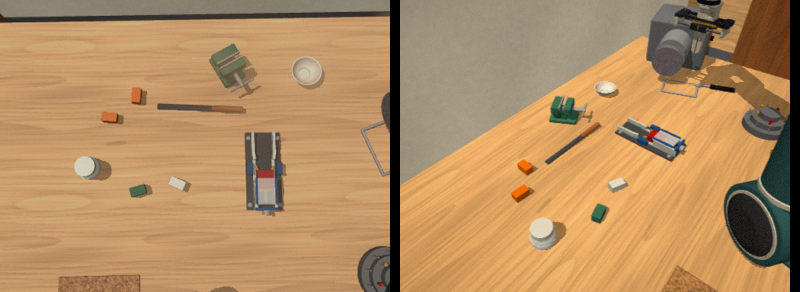

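Top view: both lips are sprung shut behind the square rear edge of the red stack, at about (140–250, 300) in the crop. The second bar shows through the cover. Green, white, jar and file look unmoved. Handing in.

```bash
python3 -c "
from station import env
print(env.close_job())"
```

```text
the job is handed in; nothing more can be done
None
```

Both red bars are in the magazine, lying flat and held behind the brass lips. I handed the job in at about 37.8 s, with the arm clear and touching nothing.

- **First bar:** it was laid in the trough and pushed past the lips at about 5–8 N. When I backed off, it stayed put.
- **Second bar:** it went past the lips at about 7–9 N. The force then rose from 7.6 to 12.4 N on the buffer, and I stopped there, just under the 13–15 N you gave.
- **Last checks:** the wrist force read about zero after I backed off. Both final views show the lips shut behind the stack, with the two reds square and one visible under the cover. By eye, the green and white bars, jar and file look unmoved.

**What disagreed or went wrong:**
- The two cameras differed by 3–4 mm in y. I trusted the side camera because the fingertips matched it to about 0.5 mm.
- One early row was typed in millimetres where metres were expected. It was clipped to a 50 mm move in free air and did no harm.
- About 6 N upward showed on the wrist at both grasps. I did not trace the cause.

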